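# Right the fallen bottles in the tray and tag one

### The arm

A 6-joint arm with a two-finger parallel gripper is mounted at the origin on a cart in front of the work surface, level with it; the furniture and walls round the work are solid. World frame = base frame: x ahead of the robot, y to its left, z up, the work surface at z = 0. Lengths are in m, angles in rad, forces in N, time in s.
With the tool pointing down it reaches from about 0.375 to 0.9 m from the base axis. Payload 3.1 kg.
Tool frame: the origin (TCP) lies where the fingers leave the gripper's body, on its centre line; the fingertips stand 70 mm ahead of it and the grasp point (between the pads) lies 51 mm ahead of it; z points along the fingers, y is the line along which they close (so a half turn about z gives the same grasp; the last joint's range is limited). The gripper opens to 87 mm and grips with 3 to 60 N. Pads are 19 mm wide; open, the fingers measure 117 mm over their backs; the gripper's body (75 mm by 190 mm) begins 51 mm behind the grasp point.
Start: joints at [-1.413, 0.527, 1.433, -0, 1.181, -0.178], TCP at [0.207, -0.59, 0.292] pointing down, gripper open.
Joint ranges: [-3.08, 3.08], [-0.75, 2.2], [0.22, 2.44], [-1.43, 4.57], [0, 2.65], [-2.85, 2.85]. Speed limits (rad/s): [2.79, 2.79, 3.14, 3.14, 3.14, 3.14].

### API

Orientations are given as a unit quaternion [x, y, z, w].
In Python, from rig import robot gives the robot as it stands.
- The arm moves only by the tool send_rows, never from a script. Its argument "deltas" is text: rows parted by semicolons, each of 7 numbers parted by spaces: the shift along the tool's x, y, z in mm, then the turn, a rotation vector about the tool's x, y, z in degrees, then the opening, from 0 (shut) to 1 (fully open). A call has 1 to 10 rows; each row shifts and turns the commanded pose from where the row before left it, along the tool's axes as they then stand; what a row does not reach is not made up. A row lasts 1/8 s, in which the tool goes at most 62.5 mm and 10.7 degrees, less where a joint would pass 70% of its speed; a pose out of reach is approached as far as the arm can. A call is refused whole if a number of a shift passes 62.5 or a number of a turn 10.7, either way. A call with a gripper value outside its range is refused whole. The fingers move at their own pace and stop on an object; "newtons" is the grip in N (left out, the last holds). Time passes only in rows, so rows that do not move let the fingers close. It gives the time, the measured TCP pose, the force, the opening and the grip force at its end, in the units of the state.
- robot.get_obs(): the state, without advancing time (a new reading comes with each control period).
- robot.camera(name): name is "side" or "top" or "wrist"; returns a dict with "image" (400x640x3 uint8, red, green, blue), "depth" (400x640 float32, m along the optical axis (not along the pixel's ray), 0 where there is no reading), "fovy" (degrees; the focal length in pixels is half the picture's height over the tangent of half this angle, whatever the lens; pixels are square), "cx", "cy" (the principal point, pixels), "k1" (the pictures are not rectified: a ray, as slopes to the right and down, at radius r is drawn at 1 + k1 r^2 times it, then the intrinsics apply), "rvec" (rotation vector, rad) and "tvec" (3), from world to camera coordinates, as OpenCV has them. Camera axes: x right, y down, z forward; pixel columns grow to the right and rows downward; lengths in m; the calibration is good to about 2 mm. A picture is of the moment at which its call begins.
- robot.hand_in(): hands the job in; it is judged then, once.
Trained networks look in the newest picture that a camera, given by its name, has taken for a name from the list of things; names that differ only in an ending like _2 or _b are one class to them, and where a whole thing is asked for, a point or a joint stands for the part that bears it (a point fixed in the world has none). Each returns a list of dicts, best first, with "p" (0 to 1); they miss things now and then, are a little off and sometimes report something else, mostly with a low value. They report only what shows in the picture. A call takes as long as a camera call.
- robot.find_in(camera, thing): "box" ([left, top, right, bottom] in pixels, round what is visible of it).
- robot.cut_out(camera, thing): "region" (400x640 bool, what is visible of it) and "box" ([left, top, right, bottom] in pixels, round what is visible of it).
The state is a dict: "time": time; "q": joint angles; "joint_velocities": joint speeds; "joint_torque": joint torques, N m; "position": TCP position; "tool_rot": TCP orientation; "ft_force": force on the tool from outside, world axes, zero at the start; "moment": the same for the moment, N m; "grip_width": finger opening in m; "grip_force": force on a finger pad.
Only numpy, scipy, OpenCV 4.12 (cv2) and the standard library are available. Lean on these libraries where they do the work, as an engineer would, in place of code of your own. Each camera call takes 0.05 s, during which the arm holds its last target. There are 200 camera calls.

### The job

Some of the small bottles in the long wooden tray have fallen over. Stand every fallen bottle upright in the tray, so that all the bottles there stand, those that stood already included, and slip the orange tag ring over the cap of the purple-capped bottle so that it lies level on that bottle's shoulder. Leave the candle where it is.

Things in the scene. Friction and masses are not known exactly. Their poses are not given: they have to be found in the camera images.
- tray: Fixed shallow tray of light wood lined with cork with a brass loop at each end, 156 mm (its x) by 660 mm (its y), floor 6 mm thick, rim 16 mm high and 8 mm thick, loops up to 32 mm high; inside 140 by 644 mm. Origin under its centre on the worktop, z up. The bottles' lane runs along its y; there are about 10 cm between the middles of neighbouring places. Some 10 cm of worktop in front of it, towards the robot, are free in the middle, good for setting a bottle down on the way
- purple_mid (a point): White plastic bottle with a purple cap, always there, 52 mm across, 105 mm tall with its cap (cap 44 mm across and 24 mm high, above a shoulder that slopes in from 52 mm across at 65 mm height to the cap at 81 mm), about 140 g, hard and closed. The point is at its centre, half-way up (52.5 mm above its base); its z axis runs along it from base to cap, so z is vertical when it stands. It starts lying across the tray with its cap towards the robot
- white_mid (a point): White plastic bottle with a white cap, 54 mm across, 95 mm tall with its cap (cap 46 mm across and 22 mm high), about 110 g, hard and closed. The point is at its centre, half-way up (47.5 mm above its base); its z axis runs along it from base to cap, so z is vertical when it stands. Starts standing in the tray
- blue_mid (a point): Small white plastic bottle with a blue cap, 44 mm across, 75 mm tall with its cap (cap 37 mm across and 18 mm high), about 70 g, hard and closed. The point is at its centre, half-way up (37.5 mm above its base); its z axis runs along it from base to cap, so z is vertical when it stands. Starts lying across the tray, cap towards the robot; may be absent
- spice_mid (a point): Glass spice jar with a dark brown cap, 41 mm across, 105 mm tall with its cap (cap 41 mm across and 21 mm high), about 110 g, hard and closed. The point is at its centre, half-way up (52.5 mm above its base); its z axis runs along it from base to cap, so z is vertical when it stands. Starts lying across the tray, cap away from the robot; may be absent
- salt_mid (a point): Glass salt shaker with a grey top, 44 mm across, 90 mm tall with its cap (cap 34 mm across and 16 mm high), about 100 g, hard and closed. The point is at its centre, half-way up (45 mm above its base); its z axis runs along it from base to cap, so z is vertical when it stands. Starts standing in the tray
- green_mid (a point): Glass spice jar with a green cap, 46 mm across, 106 mm tall with its cap (cap 45 mm across and 21 mm high), about 110 g, hard and closed. The point is at its centre, half-way up (53 mm above its base); its z axis runs along it from base to cap, so z is vertical when it stands. Starts lying across the tray, cap away from the robot; may be absent
- ring_mid (a point): Orange plastic tag ring, 60 mm outside, 47.6 mm inside, 14 mm high, 30 g, lying flat on the worktop between the tray and the robot. The point is at its centre, half-way up; z is the axis of its hole (either way up will do). It passes freely over the purple cap and rests on that bottle's sloping shoulder with its underside about 70 mm above the bottle's base
- candle_mid (a point): Bystander: pale green candle in a glass, 76 mm across, 90 mm tall, on the worktop beyond the left end of the tray; the point is at its centre
- garlic_mid (a point): Bystander: garlic bulb, 50 mm, on the worktop between tray and robot, on the other side from the ring; the point is at its centre

How it is judged:
By the outcome, as a careful person would: the job done as asked, in the order asked, and still so for the second after the job is handed in, with the robot touching nothing.
Of green, blue, spice only 2 to 3 are there at a start; the rules pass over those that are not, and their reading is None.
At some moment in a run one of white may be knocked a few centimetres aside while the robot is not near it.
Once in a run the grip may slacken for a moment while it holds something.
It also fails if it takes over 210 s, if anything falls off the work surface, if the arm or the gripper's body presses on something with over 40 N, if the wrist force passes 120 N, or if a joint passes its speed limit or range.

## Working session

There is one attempt and no reset: what is moved stays moved. The work goes in short steps, Python scripts to look and compute and a tool call to move; the robot and the scene stay as the last step left them, time stands still between calls to the robot, and variables do not carry over. Pictures are saved under pics/ and viewed, at most 14 in all, crops included, and the job is handed in when it is done.

Besides the shell and the picture viewer there is one more tool, called as name(argument=value, ...) on one line, values as JSON. send_rows: Moves the arm, as the interface text tells. Its arguments: {"type":"object","properties":{"deltas":{"type":"string"},"newtons":{"type":"number"}},"required":["deltas"]}

```bash
mkdir -p pics; ls
cat > h.py <<'E'
import numpy as np, cv2
from scipy.spatial.transform import Rotation as R
from rig import robot
def cloud(c):
    d=c["depth"]; h,w=d.shape; f=h/2/np.tan(np.radians(c["fovy"])/2)
    K=np.array([[f,0,c["cx"]],[0,f,c["cy"]],[0,0,1]]); 
    u,v=np.meshgrid(np.arange(w),np.arange(h))
    p=cv2.undistortPoints(np.stack([u,v],-1).reshape(-1,1,2).astype(np.float64),K,np.array([c["k1"],0,0,0,0.])).reshape(h,w,2)
    P=np.dstack([p*d[...,None],d])
    M=R.from_rotvec(np.ravel(c["rvec"]))
    W=M.inv().apply(P.reshape(-1,3)-np.ravel(c["tvec"])).reshape(h,w,3)
    W[d==0]=np.nan
    return W
def save(c,n): cv2.imwrite(f"pics/{n}.png",c["image"][...,::-1])
def pts(W,reg,er=1):
    m=cv2.erode(reg.astype(np.uint8),np.ones((3,3)),iterations=er)>0
    p=W[m]; return p[np.isfinite(p[:,0])]
E
cat > a.py <<'E'
from h import *
c=robot.camera("top"); save(c,"top0"); W=cloud(c)
s=robot.camera("side"); save(s,"side0")
for n in "tray purple_mid white_mid blue_mid spice_mid salt_mid green_mid ring_mid candle_mid garlic_mid".split():
    for r in robot.cut_out("top",n)[:2]:
        p=pts(W,r["region"])
        if len(p)>5: 
            print(n,round(r["p"],2),np.round(r["box"]),"med",np.round(np.median(p,0),3),"lo",np.round(np.percentile(p,2,axis=0),3),"hi",np.round(np.percentile(p,98,axis=0),3))
print(robot.get_obs())
E
python3 a.py
```

```text
pics
tray 0.68 [266. 157. 495. 223.] med [ 0.572 -0.034  0.008] lo [ 0.497 -0.36   0.003] hi [0.661 0.278 0.019]
purple_mid 0.74 [354. 172. 376. 206.] med [0.582 0.016 0.055] lo [ 0.529 -0.007  0.044] hi [0.626 0.036 0.061]
white_mid 0.68 [284. 167. 302. 188.] med [0.593 0.216 0.1  ] lo [0.576 0.196 0.038] hi [0.616 0.238 0.105]
spice_mid 0.28 [352. 170. 374. 201.] med [0.577 0.016 0.055] lo [ 0.528 -0.004  0.044] hi [0.625 0.035 0.061]
salt_mid 0.64 [388. 183. 407. 201.] med [ 0.567 -0.078  0.083] lo [ 0.554 -0.094  0.036] hi [ 0.583 -0.066  0.099]
green_mid 0.73 [427. 175. 445. 213.] med [ 0.565 -0.191  0.05 ] lo [ 0.519 -0.216  0.032] hi [ 0.613 -0.171  0.055]
ring_mid 0.67 [441. 248. 462. 267.] med [ 0.396 -0.222  0.014] lo [ 0.372 -0.269  0.01 ] hi [ 0.418 -0.213  0.019]
candle_mid 0.72 [179. 213. 212. 243.] med [0.449 0.483 0.061] lo [0.415 0.447 0.028] hi [0.483 0.517 0.092]
garlic_mid 0.64 [264. 243. 284. 258.] med [0.392 0.265 0.036] lo [0.373 0.248 0.026] hi [0.41  0.285 0.048]
{'time': 0.6, 'q': array([-1.41249408e+00,  5.27478699e-01,  1.43269646e+00, -2.59974479e-06,
        1.18141617e+00, -1.78460622e-01]), 'joint_velocities': array([-3.59124146e-04, -3.75734357e-04, -8.89348328e-04,  1.46694892e-03,
       -2.01662606e-03,  3.25572611e-05]), 'joint_torque': array([-1.33415026e-03, -4.39745378e+01, -1.76891094e+01,  6.33322983e-02,
        5.07362850e-02, -1.62699968e-05]), 'position': array([ 0.20656749, -0.58985082,  0.29226263]), 'tool_rot': array([ 9.85857226e-01,  1.67587381e-01, -1.20919275e-06,  6.50971923e-07]), 'ft_force': array([ 0.1088034 , -0.45342359, -0.4745001 ]), 'moment': array([ 0.00330792,  0.03019234, -0.03216994]), 'grip_force': 0.0, 'grip_width': 0.08680809764481881}
```

Run:
```python
import cv2
a=cv2.imread("pics/top0.png")[140:280,170:510]; cv2.imwrite("pics/top0c.png",cv2.resize(a,None,fx=2.3,fy=2.3,interpolation=cv2.INTER_CUBIC))
```

```text
(no output)
```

View pics/top0c.png

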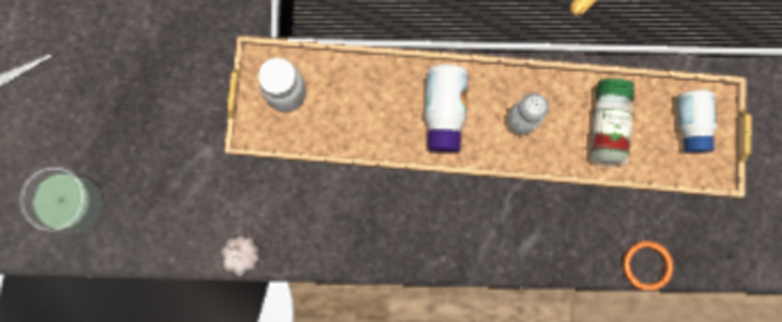

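View pics/side0.png

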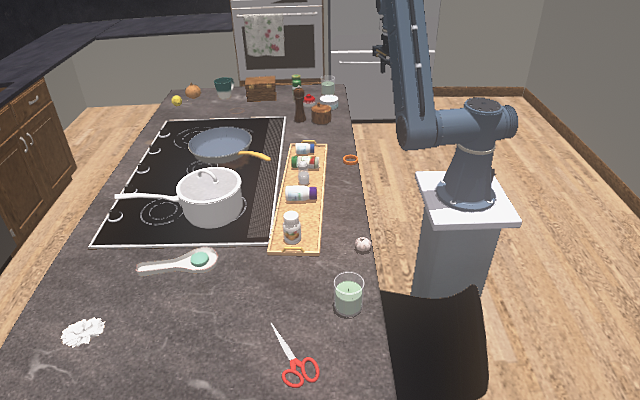

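```bash
cat >> h.py <<'E'
from scipy.spatial.transform import Slerp
def ori(t,psi,s):
    t,psi=np.radians([t,psi])
    z=np.array([np.sin(t)*np.cos(psi),np.sin(t)*np.sin(psi),-np.cos(t)])
    y=s*np.array([-np.sin(psi),np.cos(psi),0]); return R.from_matrix(np.stack([np.cross(y,z),y,z],1))
def plan(g,t,psi,s,op=1,step=45,turn=8.5,T0=None):
    "rows moving the grasp point in a line to g (m), tilt t, heading psi, side s"
    o=robot.get_obs(); r0=R.from_quat(o["tool_rot"]); p0=np.array(o["position"])
    r1=ori(t,psi,s); off=np.array([0,0,.051]); g0=p0+r0.apply(off); g=np.array(g)
    n=int(max(np.ceil(np.linalg.norm(g-g0)*1000/step),np.ceil(np.degrees((r0.inv()*r1).magnitude())/turn),1))
    sl=Slerp([0,1],R.concatenate([r0,r1])); p,r=p0,r0; rows=[]
    for k in range(1,n+1):
        rt=sl(k/n); pt=g0+(g-g0)*k/n-rt.apply(off)
        d=np.round(r.inv().apply(pt-p)*1000,1); w=np.round(np.degrees((r.inv()*rt).as_rotvec()),1)
        p=p+r.apply(d/1000); r=r*R.from_rotvec(np.radians(w)); rows.append(" ".join(f"{v:g}" for v in [*d,*w,op]))
    print("t",round(o["time"],1),"grasp",np.round(g0,3),"q",np.round(np.degrees(o["q"])),"w",round(o["grip_width"],4),"f",np.round(o["ft_force"],1),"n",n)
    for i in range(0,n,10): print("; ".join(rows[i:i+10]))
E
python3 - <<'E'
from h import *
c=robot.camera("top"); W=cloud(c)
m=(W[...,2]>.024)&(W[...,0]>.48)&(W[...,0]<.67)&(W[...,1]>-.36)&(W[...,1]<.29)
n,l,st,_=cv2.connectedComponentsWithStats(m.astype(np.uint8))
for i in range(1,n):
    if st[i][4]<40: continue
    p=W[l==i]; z=np.percentile(p[:,2],97); q=p[p[:,2]>z-.012]
    rc=cv2.minAreaRect((q[:,:2]*1000).astype(np.float32)); v=cv2.fitLine((q[:,:2]*1000).astype(np.float32),cv2.DIST_L2,0,.01,.01).ravel()
    print(st[i][4],"ztop",round(z,3),"ctr",np.round(rc[0]),"size",np.round(rc[1]),round(rc[2]),"dir",np.round(np.degrees(np.arctan(v[1]/v[0])),1))
# rims
m=(abs(W[...,2]-.016)<.005)&(W[...,0]>.46)&(W[...,0]<.69)&(W[...,1]>-.4)&(W[...,1]<.35)
rc=cv2.minAreaRect((W[m][:,:2]*1000).astype(np.float32)); print("tray",rc)
r=robot.cut_out("top","ring_mid")[0]; q=W[r["region"]]; q=q[q[:,2]>.006]; print("ring",(q.min(0)+q.max(0))/2,cv2.minEnclosingCircle((q[:,:2]*1000).astype(np.float32)))
for n in ["blue_mid","spice_mid"]: print(n,[(round(r["p"],2),np.round(r["box"])) for r in robot.find_in("top",n)])
plan([.565,-.30,.16],45,-2,-1)
E
```

```text
364 ztop 0.104 ctr [602. 222.] size [43. 42.] 22 dir 48.1
630 ztop 0.06 ctr [580.  15.] size [ 46. 105.] 87 dir -2.2
57 ztop 0.035 ctr [598. 285.] size [ 8. 61.] 87 dir -3.2
618 ztop 0.055 ctr [ 568. -196.] size [ 41. 106.] 84 dir -6.2
407 ztop 0.053 ctr [ 572. -306.] size [75. 39.] 4 dir 2.4
227 ztop 0.097 ctr [574. -87.] size [31. 29.] 46 dir 47.0
tray ((604.392333984375, -53.072509765625), (682.8339233398438, 210.34393310546875), 86.52576446533203)
ring [0.39072084 0.26635517 0.03556257] ((391.22998046875, 264.9855041503906), 23.370092391967773)
blue_mid [(0.7, array([464., 180., 487., 206.])), (0.65, array([179., 213., 213., 242.]))]
spice_mid [(0.32, array([265., 243., 282., 260.]))]
t 0.8 grasp [ 0.207 -0.59   0.241] q [-81.  30.  82.   0.  68. -10.] w 0.0871 f [-0.4 -0.1  0.3] n 11
35.9 -14.8 7.5 -0.8 4 1.8 1; 34.8 -16.2 10.1 -0.7 4.1 1.9 1; 33.5 -17.6 12.5 -0.8 4 1.8 1; 31.9 -18.9 14.8 -0.7 4.1 1.8 1; 30.3 -20.2 17.1 -0.8 4 1.9 1; 28.3 -21.5 19.1 -0.8 4.1 1.8 1; 26.3 -22.8 21 -0.7 4 1.8 1; 24 -23.9 22.7 -0.8 4 1.9 1; 21.6 -25.2 24.3 -0.7 4.1 1.8 1; 19 -26.2 25.6 -0.8 4 1.8 1
16.4 -27.2 26.8 -0.8 4.1 1.9 1
```

send_rows(deltas="35.9 -14.8 7.5 -0.8 4 1.8 1; 34.8 -16.2 10.1 -0.7 4.1 1.9 1; 33.5 -17.6 12.5 -0.8 4 1.8 1; 31.9 -18.9 14.8 -0.7 4.1 1.8 1; 30.3 -20.2 17.1 -0.8 4 1.9 1; 28.3 -21.5 19.1 -0.8 4.1 1.8 1; 26.3 -22.8 21 -0.7 4 1.8 1; 24 -23.9 22.7 -0.8 4 1.9 1; 21.6 -25.2 24.3 -0.7 4.1 1.8 1; 19 -26.2 25.6 -0.8 4 1.8 1")

```text
time: 2.05
position: [0.4999, -0.3255, 0.2061]
tool_rot: [0.936, 0.001, 0.351, 0.007]
ft_force: [0.9, -0.0, -0.0]
grip_width: 0.0869
grip_force: 0.0
```

Run:
```python
from h import *
plan([.563,-.306,.034],45,2,-1)
c=robot.camera("side"); a=c["image"][100:230,220:460,::-1]; cv2.imwrite("pics/s1.png",cv2.resize(a,None,fx=3,fy=3,interpolation=cv2.INTER_CUBIC))
```

```text
t 2.0 grasp [ 0.533 -0.326  0.168] q [-57.  33. 111.  75.  34. -31.] w 0.0869 f [ 0.9 -0.  -0. ] n 4
-17.2 -5.1 30 0.5 1 -0.3 1; -17.7 -4.8 29.8 0.5 1 -0.2 1; -18.2 -4.7 29.5 0.6 1 -0.3 1; -18.7 -4.5 29.2 0.5 1 -0.3 1
```

View pics/s1.png

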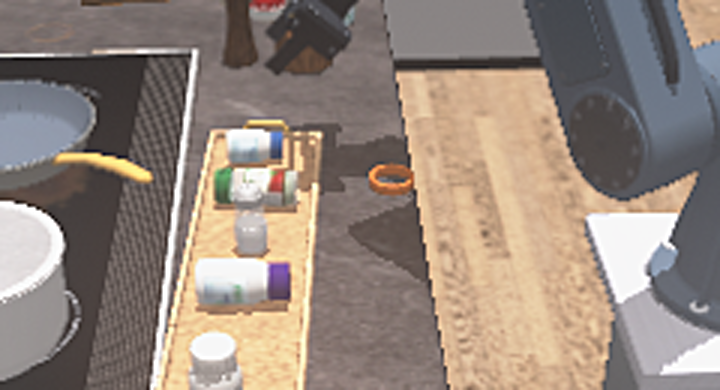

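send_rows(deltas="-17.2 -5.1 30 0.5 1 -0.3 1; -17.7 -4.8 29.8 0.5 1 -0.2 1; -18.2 -4.7 29.5 0.6 1 -0.3 1; -18.7 -4.5 29.2 0.5 1 -0.3 1; 0 0 0 0 0 0 1; 0 0 0 0 0 0 1")

```text
time: 2.85
position: [0.5259, -0.3077, 0.0708]
tool_rot: [0.924, 0.017, 0.382, -0.007]
ft_force: [0.2, 0.2, 0.8]
grip_width: 0.0873
grip_force: 0.0
```

Run:
```python
from h import *
plan([.563,-.306,.034],45,2,-1)
c=robot.camera("wrist"); save(c,"w1"); W=cloud(c)
for r in robot.cut_out("wrist","blue_mid")[:1]:
    p=pts(W,r["region"]); print(r["p"],r["box"],p.min(0),p.max(0),np.median(p,0))
```

```text
t 2.9 grasp [ 0.562 -0.306  0.035] q [-55.  51. 112. 105.  38. -66.] w 0.0873 f [0.2 0.2 0.8] n 1
0.2 -0.4 1.3 -0.1 0 0.1 1
0.97 [277.4, 176.6, 355.3, 318.4] [ 0.53404823 -0.32613004  0.00476529] [ 0.60825068 -0.2823871   0.05164783] [ 0.57505494 -0.30431335  0.04639708]
```

View pics/w1.png

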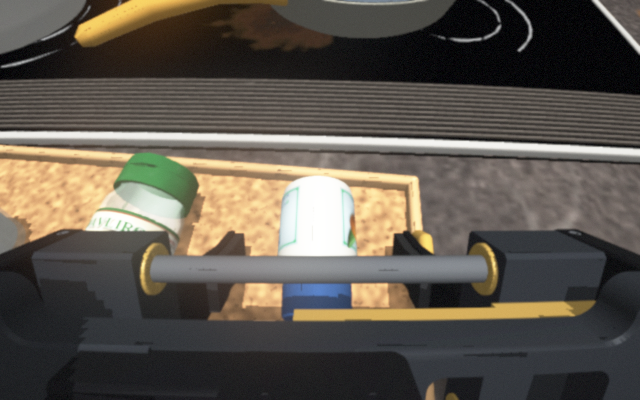

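send_rows(deltas="0 0 0 0 0 0 0; 0 0 0 0 0 0 0; 0 0 0 0 0 0 0; 0 0 0 0 0 0 0; 0 0 0 0 0 0 0; -7 0 -7 0 0 0 0; -14 0 -14 0 0 0 0; -28 0 -28 0 0 0 0; -28 0 -28 0 0 0 0; -21 0 -21 0 0 0 0", newtons=30)

```text
time: 4.2
position: [0.3858, -0.3127, 0.0704]
tool_rot: [0.924, 0.017, 0.382, -0.007]
ft_force: [0.6, 1.2, -1.3]
grip_width: 0.0364
grip_force: 30.0
```

Run:
```python
from h import *
c=robot.camera("wrist"); save(c,"w2"); W=cloud(c)
for cam in ["wrist","top","side"]:
  if cam!="wrist": c=robot.camera(cam);W=cloud(c)
  if cam=="top": save(c,"t2")
  for n in ["blue_mid","green_mid"]:
   for r in robot.cut_out(cam,n)[:1]:
    p=pts(W,r["region"]); 
    if len(p): print(cam,n,r["p"],r["box"],p.min(0),p.max(0),np.median(p,0))
```

```text
wrist blue_mid 0.71 [266.9, 132.8, 368.2, 254.3] [ 0.4175366  -0.33109282  0.04887277] [ 0.46551517 -0.28977501  0.0942675 ] [ 0.43074332 -0.31052825  0.08648655]
wrist green_mid 0.92 [129.2, 25.8, 231.2, 154.0] [ 0.51343407 -0.22405698  0.00878013] [ 0.61851886 -0.16984083  0.05338156] [ 0.54251595 -0.20549918  0.04385577]
top blue_mid 0.68 [471.8, 229.7, 496.0, 246.5] [ 0.41788518 -0.32603964  0.04738305] [ 0.46252738 -0.2893314   0.09571358] [ 0.43964917 -0.3033225   0.08617511]
top green_mid 0.7 [428.1, 173.1, 443.9, 212.6] [ 0.51600684 -0.22151318  0.02107309] [ 0.62021392 -0.17234974  0.05769643] [ 0.56764644 -0.19222795  0.04971343]
side blue_mid 0.45 [325.8, 130.7, 342.0, 149.5] [ 0.43134202 -0.32844172  0.0308155 ] [ 0.47109537 -0.28177899  0.09150849] [ 0.44784611 -0.29256514  0.07335079]
side green_mid 0.73 [289.7, 154.7, 320.7, 168.5] [ 0.52060222 -0.20118607  0.01627974] [ 0.62002355 -0.163484    0.05413977] [ 0.5582204  -0.18025856  0.04360233]
```

View pics/w2.png

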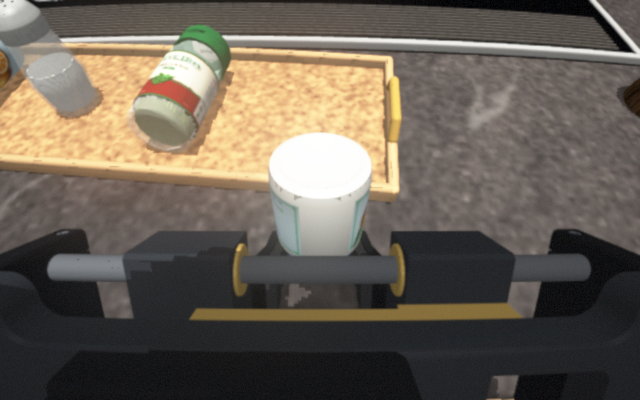

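Run:
```python
from h import *
plan([.545,-.308,.14],-25,2,-1,0,step=25)
```

```text
t 4.7 grasp [ 0.424 -0.311  0.034] q [-72.  52. 125. 103.  44. -86.] w 0.0369 f [ 0.2 -0.  -0.7] n 9
24.7 0.2 1.6 -0 -7.8 0 0; 24.8 0.2 -0.8 -0 -7.7 0.1 0; 24.4 0.2 -3.1 -0 -7.8 -0 0; 23.7 0.2 -5.6 -0 -7.8 0 0; 22.8 0.1 -7.7 -0 -7.7 0 0; 21.5 0.2 -9.8 -0 -7.8 0.1 0; 20 0.2 -11.7 -0.1 -7.8 0 0; 18.3 0.1 -13.4 0 -7.8 0 0; 16.2 0.2 -14.8 0 -7.7 0 0
```

send_rows(deltas="24.7 0.2 1.6 0 -7.8 0 0; 24.8 0.2 -0.8 0 -7.7 0.1 0; 24.4 0.2 -3.1 0 -7.8 0 0; 23.7 0.2 -5.6 0 -7.8 0 0; 22.8 0.1 -7.7 0 -7.7 0 0; 21.5 0.2 -9.8 0 -7.8 0.1 0; 20 0.2 -11.7 -0.1 -7.8 0 0; 18.3 0.1 -13.4 0 -7.8 0 0; 16.2 0.2 -14.8 0 -7.7 0 0; 0 0 0 0 0 0 0")

```text
time: 5.9
position: [0.5065, -0.2967, 0.1727]
tool_rot: [0.997, 0.043, -0.046, -0.033]
ft_force: [-0.4, 0.6, -0.9]
grip_width: 0.0362
grip_force: 30.0
```

```bash
cat > b.py <<'E'
import sys
from h import *
# name cams: principal axis of thing
n=sys.argv[1]
for cam in sys.argv[2:]:
  c=robot.camera(cam);W=cloud(c)
  for r in robot.cut_out(cam,n)[:1]:
    p=pts(W,r["region"]); m=np.median(p,0); p=p[np.linalg.norm(p-m,axis=1)<.12]
    u,s,v=np.linalg.svd(p-p.mean(0),full_matrices=False)
    print(cam,n,round(r["p"],2),np.round(r["box"]),"lo",np.round(np.percentile(p,1,axis=0),3),"hi",np.round(np.percentile(p,99,axis=0),3),"med",np.round(m,3),"ax",np.round(v[0],2),"sv",np.round(s/np.sqrt(len(p)),3))
E
python3 b.py blue_mid wrist top
python3 - <<'E'
from h import *
plan([.545,-.308,.034],-25,2,-1,0,step=25)
c=robot.camera("wrist"); save(c,"w3")
E
```

```text
wrist blue_mid 0.82 [267. 135. 368. 254.] lo [ 0.516 -0.31   0.124] hi [ 0.567 -0.271  0.156] med [ 0.55  -0.291  0.144] ax [-0.97 -0.08  0.24] sv [0.014 0.011 0.008]
t 6.1 grasp [ 0.496 -0.293  0.12 ] q [-41.  38.  90.  -1.  59.  45.] w 0.036 f [-0.4  0.1 -0.6] n 5
14.5 4.5 16 -0.7 -3.9 0.7 0; 15.7 4.2 15.3 -0.7 -3.9 0.7 0; 16.7 3.8 14.4 -0.8 -3.9 0.7 0; 17.7 3.4 13.6 -0.7 -3.9 0.7 0; 18.6 3.2 12.6 -0.7 -3.9 0.7 0
```

View pics/w3.png

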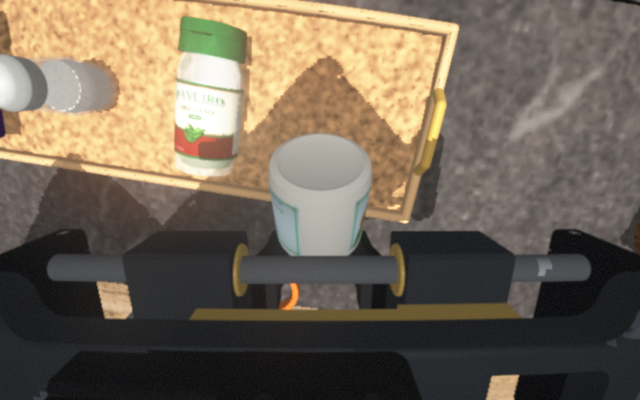

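send_rows(deltas="14.5 4.5 6 -0.7 -3.9 0.7 0; 15.7 4.2 6 -0.7 -3.9 0.7 0; 16.7 3.8 6 -0.8 -3.9 0.7 0; 17.7 3.4 6 -0.7 -3.9 0.7 0; 0 0 0 0 0 0 0")

```text
time: 6.78
position: [0.5619, -0.3073, 0.1324]
tool_rot: [0.983, 0.022, -0.183, -0.004]
ft_force: [-0.3, 0.0, -0.1]
grip_width: 0.0358
grip_force: 30.0
```

```bash
python3 b.py blue_mid wrist side
python3 - <<'E'
from h import *
plan([.545,-.308,.034],-25,2,-1,0,step=25)
E
```

```text
wrist blue_mid 0.96 [264. 135. 371. 254.] lo [ 0.561 -0.325  0.069] hi [ 0.607 -0.286  0.105] med [ 0.599 -0.305  0.096] ax [-0.87 -0.03  0.5 ] sv [0.014 0.011 0.008]
side blue_mid 0.63 [295. 137. 308. 143.] lo [ 0.562 -0.29   0.073] hi [ 0.597 -0.276  0.09 ] med [ 0.578 -0.284  0.082] ax [ 1.    0.03 -0.02] sv [0.01  0.005 0.004]
t 7.0 grasp [ 0.543 -0.308  0.087] q [-34.  48.  75. -12.  75.  58.] w 0.0363 f [-0.2  0.1 -0.9] n 3
8.2 0.1 16.4 -0.2 -1.3 0.2 0; 8.6 0 16.2 -0.2 -1.3 0.2 0; 9 -0 16 -0.2 -1.4 0.2 0
```

send_rows(deltas="6.6 0 17.1 0 0 0 0; 6.6 0 17.1 0 0 0 0; 6.5 0 17.1 0 0 0 0; 0 0 0 0 0 0 0; 0 0 0 0 0 0 0.55; 0 0 0 0 0 0 0.75; 0 0 0 0 0 0 1; 0 0 0 0 0 0 1; 0 0 0 0 0 0 1")

```text
time: 8.1
position: [0.5623, -0.307, 0.0793]
tool_rot: [0.983, 0.022, -0.183, -0.003]
ft_force: [-0.4, 0.6, -0.6]
grip_width: 0.0781
grip_force: 0.0
```

```bash
python3 b.py blue_mid wrist
python3 - <<'E'
from h import *
plan([.543,-.308,.15],45,2,-1,1,step=25)
E
```

```text
wrist blue_mid 0.65 [259. 128. 364. 294.] lo [ 0.539 -0.323  0.013] hi [ 0.611 -0.283  0.051] med [ 0.599 -0.303  0.046] ax [-0.94 -0.11  0.33] sv [0.016 0.011 0.008]
t 8.2 grasp [ 0.544 -0.307  0.032] q [-34.  53.  75. -13.  70.  59.] w 0.0838 f [ 0.6 -0.  -0.7] n 8
-12.7 -0.2 -13.2 -0.1 8.3 0 1; -10.8 -0.2 -13.8 -0.1 8.2 0.1 1; -8.6 -0.1 -14.2 -0.1 8.3 -0 1; -6.5 -0.1 -14.2 -0.1 8.2 0 1; -4.4 -0.1 -14 -0.1 8.3 0.1 1; -2.3 -0.1 -13.3 -0.1 8.2 -0 1; -0.4 -0 -12.5 -0.1 8.3 0 1; 1.4 -0 -11.4 -0.2 8.2 0 1
```

send_rows(deltas="-11.1 0 -29 0 0 0 1; -11.1 0 -29 0 0 0 1; -12.7 -0.2 -13.2 -0.1 8.3 0 1; -10.8 -0.2 -13.8 -0.1 8.2 0.1 1; -8.6 -0.1 -14.2 -0.1 8.3 0 1; -6.5 -0.1 -14.2 -0.1 8.2 0 1; -4.4 -0.1 -14 -0.1 8.3 0.1 1; -2.3 -0.1 -13.3 -0.1 8.2 0 1; -0.4 0 -12.5 -0.1 8.3 0 1; 1.4 0 -11.4 -0.2 8.2 0 1")

```text
time: 9.45
position: [0.5089, -0.3087, 0.246]
tool_rot: [0.93, 0.018, 0.367, -0.009]
ft_force: [0.3, 1.1, -0.3]
grip_width: 0.0872
grip_force: 0.0
```

Run:
```python
from h import *
plan([.564,-.305,.035],45,2,-1,1,step=30)
```

```text
t 9.4 grasp [ 0.544 -0.307  0.209] q [-56.  29. 110.  70.  38. -25.] w 0.0872 f [ 0.3  1.1 -0.3] n 6
-17.6 -0.2 23.5 -0.1 0.3 0 1; -17.7 -0.2 23.4 -0 0.3 0 1; -17.8 -0.2 23.3 -0.1 0.4 0 1; -18 -0.3 23.2 -0 0.3 0 1; -18.1 -0.3 23 -0.1 0.3 0 1; -18.2 -0.3 23 -0 0.3 0.1 1
```

send_rows(deltas="-17.6 -0.2 23.5 -0.1 0.3 0 1; -17.7 -0.2 23.4 0 0.3 0 1; -17.8 -0.2 23.3 -0.1 0.4 0 1; -18 -0.3 23.2 0 0.3 0 1; -18.1 -0.3 23 -0.1 0.3 0 1; -18.2 -0.3 23 0 0.3 0.1 1; 0 0 0 0 0 0 1; 0 0 0 0 0 0 0; 0 0 0 0 0 0 0; 0 0 0 0 0 0 0", newtons=30)

```text
time: 10.7
position: [0.5276, -0.3061, 0.0712]
tool_rot: [0.925, 0.016, 0.381, -0.007]
ft_force: [0.1, -0.7, -0.7]
grip_width: 0.0648
grip_force: 0.0
```

send_rows(deltas="0 0 0 0 0 0 0; 0 0 0 0 0 0 0; 8 0 -8 0 0 0 0; 15 0 -15 0 0 0 0; 21 0 -21 0 0 0 0; 21 0 -21 0 0 0 0; 21 0 -21 0 0 0 0; 0 0 0 0 0 9 0; 0 0 0 0 0 9 0; 0 0 0 0 0 9 0")

```text
time: 11.95
position: [0.5279, -0.3058, 0.1923]
tool_rot: [0.902, -0.203, 0.367, -0.097]
ft_force: [-0.1, -1.1, -1.3]
grip_width: 0.0428
grip_force: 30.0
```

```bash
python3 b.py blue_mid wrist
python3 - <<'E'
from h import *
plan([.544,-.305,.16],45,2,-1,0,step=30)
E
```

```text
wrist blue_mid 0.82 [280. 176. 356. 308.] lo [ 0.538 -0.331  0.153] hi [ 0.606 -0.287  0.172] med [ 0.576 -0.311  0.168] ax [-0.96  0.28 -0.03] sv [0.02  0.01  0.003]
t 12.1 grasp [ 0.564 -0.304  0.156] q [-54.  36. 111.  84.  36. -12.] w 0.0428 f [ 0.3  0.3 -0.8] n 4
-2.6 1.2 -4.2 -0 0.1 -6.8 0; -2.7 0.9 -4.2 -0 0.1 -6.7 0; -2.8 0.6 -4.2 -0 0.1 -6.8 0; -2.8 0.3 -4.2 -0 0 -6.8 0
```

send_rows(deltas="0 0 0 0 0 9 0; 0 0 0 0 0 9 0; 0 0 0 0 0 9 0; 0 0 0 0 0 9 0; 0 0 0 0 0 9 0; 0 0 0 0 0 9 0; 0 0 0 0 0 9 0; 0 0 0 0 0 9 0; 0 0 0 0 0 9 0; 0 0 0 0 0 9 0")

```text
time: 13.3
position: [0.528, -0.3058, 0.1918]
tool_rot: [-0.496, 0.781, -0.191, 0.328]
ft_force: [0.6, 0.8, -0.3]
grip_width: 0.0427
grip_force: 30.0
```

send_rows(deltas="0 0 0 0 0 9 0; 0 0 0 0 0 9 0; 0 0 0 0 0 9 0; 0 0 0 0 0 9 0; 0 0 0 0 0 9 0; 0 0 0 0 0 9 0; 0 0 0 0 0 9 0; 0 0 0 0 0 0 0")

```text
time: 14.3
position: [0.528, -0.3059, 0.1918]
tool_rot: [-0.018, 0.925, 0.007, 0.38]
ft_force: [0.2, 0.1, -1.3]
grip_width: 0.0431
grip_force: 30.0
```

```bash
python3 b.py blue_mid wrist top side
python3 - <<'E'
from h import *
plan([.56,-.305,.08],45,2,1,0,step=30)
c=robot.camera("side"); a=c["image"][100:200,240:400,::-1]; cv2.imwrite("pics/s2.png",cv2.resize(a,None,fx=4,fy=4,interpolation=cv2.INTER_CUBIC))
E
```

```text
wrist blue_mid 0.93 [276. 180. 359. 310.] lo [ 0.547 -0.324  0.113] hi [ 0.563 -0.285  0.18 ] med [ 0.552 -0.304  0.143] ax [-0.09 -0.05 -0.99] sv [0.02  0.011 0.003]
side blue_mid 0.49 [295. 112. 309. 131.] lo [ 0.556 -0.304  0.117] hi [ 0.594 -0.276  0.186] med [ 0.578 -0.287  0.156] ax [-0.09  0.08 -0.99] sv [0.023 0.01  0.005]
t 14.6 grasp [ 0.564 -0.305  0.155] q [-54.  36. 111.  84.  36. 141.] w 0.0428 f [-1.1 -0.1 -1. ] n 3
18.7 -0.1 16.9 0 -0.1 -0 0; 18.7 -0 17 0.1 -0.1 -0 0; 18.8 -0.1 16.8 0 -0.1 -0 0
```

View pics/s2.png

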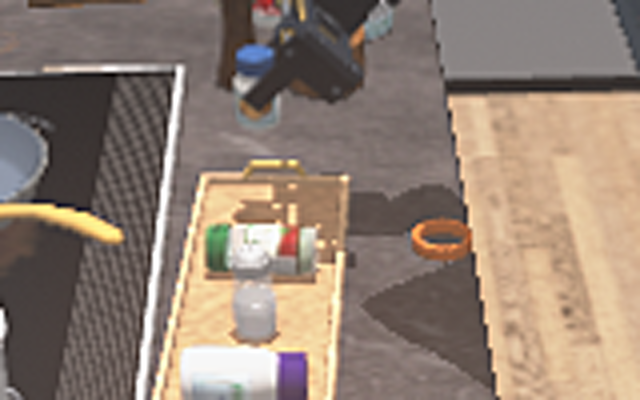

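send_rows(deltas="18 0 18 0 0 0 0; 18 0 18 0 0 0 0; 15 0 15 0 0 0 0; 10 0 10 0 0 0 0; 5 0 5 0 0 0 0; 3 0 3 0 0 0 0; 0 0 0 0 0 0 0; 1 0 1 0 0 0 0; 0 0 0 0 0 0 0")

```text
time: 15.78
position: [0.5276, -0.3059, 0.0929]
tool_rot: [-0.016, 0.925, 0.008, 0.38]
ft_force: [-0.5, -0.5, -1.5]
grip_width: 0.0429
grip_force: 30.0
```

```bash
python3 b.py blue_mid wrist side
python3 - <<'E'
from h import *
plan([.56,-.305,.053],45,2,1,0,step=30)
E
```

```text
wrist blue_mid 0.9 [278. 176. 356. 307.] lo [ 0.547 -0.324  0.015] hi [ 0.562 -0.285  0.081] med [ 0.551 -0.304  0.044] ax [-0.09 -0.04 -1.  ] sv [0.02  0.011 0.003]
side blue_mid 0.53 [283. 216. 300. 246.] lo [0.581 0.216 0.016] hi [0.625 0.251 0.102] med [0.603 0.243 0.066] ax [-0.03  0.15 -0.99] sv [0.027 0.012 0.006]
t 16.0 grasp [ 0.563 -0.304  0.057] q [-54.  48. 112. 102.  37. 119.] w 0.0427 f [-0.3 -0.1 -1.3] n 1
5.2 -0.3 0.1 0.1 -0.3 -0.1 0
```

send_rows(deltas="1 0 1 0 0 0 0; 0 0 0 0 0 0 0; 0.8 0 0.8 0 0 0 0; 0 0 0 0 0 0 0")

```text
time: 16.48
position: [0.5275, -0.3058, 0.0899]
tool_rot: [-0.016, 0.925, 0.008, 0.38]
ft_force: [0.1, 0.2, 0.1]
grip_width: 0.0427
grip_force: 30.0
```

send_rows(deltas="0.8 0 0.8 0 0 0 0; 0 0 0 0 0 0 0")

```text
time: 16.73
position: [0.5275, -0.3058, 0.0888]
tool_rot: [-0.016, 0.925, 0.008, 0.38]
ft_force: [-0.2, -1.0, 0.2]
grip_width: 0.0429
grip_force: 30.0
```

send_rows(deltas="0 0 0 0 0 0 0.55; 0 0 0 0 0 0 0.6; 0 0 0 0 0 0 0.8; 0 0 0 0 0 0 1; 0 0 0 0 0 0 1; 0 0 -20 0 0 0 1; 0 0 -35 0 0 0 1; 0 0 -40 0 0 0 1; 0 0 -40 0 0 0 1")

```text
time: 17.85
position: [0.431, -0.309, 0.1862]
tool_rot: [-0.015, 0.925, 0.008, 0.38]
ft_force: [0.1, -0.3, 1.3]
grip_width: 0.0868
grip_force: 0.0
```

```bash
python3 b.py blue_mid top wrist; python3 b.py green_mid wrist top
python3 - <<'E'
from h import *
plan([.575,-.2,.17],-40,-6,1,1,step=30)
plan([.575,-.2,.17],-40,-6,-1,1,step=30)
E
```

```text
top blue_mid 0.72 [466. 187. 490. 200.] lo [ 0.549 -0.313  0.032] hi [ 0.581 -0.283  0.086] med [ 0.564 -0.293  0.076] ax [-0.2   0.29 -0.94] sv [0.017 0.009 0.005]
wrist green_mid 0.65 [387. 131. 468. 225.] lo [ 0.514 -0.222  0.013] hi [ 0.613 -0.174  0.052] med [ 0.535 -0.204  0.042] ax [ 0.97 -0.22  0.14] sv [0.031 0.011 0.009]
top green_mid 0.97 [428. 172. 442. 212.] lo [ 0.519 -0.215  0.036] hi [ 0.615 -0.172  0.057] med [ 0.565 -0.191  0.05 ] ax [-0.99  0.15 -0.01] sv [0.029 0.011 0.004]
t 18.2 grasp [ 0.469 -0.308  0.148] q [-65.  35. 120.  85.  41. 127.] w 0.0868 f [0.2 0.6 0.3] n 10
-16.8 10.4 6.7 0.1 8.4 0.9 1; -17.5 10.5 5.3 0 8.5 0.9 1; -17.9 10.7 3.8 0.1 8.4 0.8 1; -18.1 10.9 2.3 0 8.5 0.9 1; -18.1 11 0.6 0.1 8.4 0.9 1; -17.8 11.2 -0.9 0.1 8.5 0.9 1; -17.3 11.3 -2.4 0 8.4 0.9 1; -16.5 11.5 -3.8 0.1 8.5 0.9 1; -15.7 11.6 -5.1 0.1 8.4 0.9 1; -14.5 11.8 -6.2 0 8.5 0.8 1
t 18.2 grasp [ 0.469 -0.308  0.148] q [-65.  35. 120.  85.  41. 127.] w 0.0868 f [0.2 0.6 0.3] n 21
-4.7 0.1 3.2 -5.5 0 -6.1 1; -5.3 -0.8 3.6 -5.5 0.1 -6 1; -5.6 -1.6 4 -5.5 0 -6.1 1; -5.9 -2.6 4.2 -5.6 0 -6 1; -6.1 -3.6 4.4 -5.5 0.1 -6.1 1; -6.2 -4.6 4.5 -5.5 0 -6 1; -6.2 -5.6 4.4 -5.5 0.1 -6.1 1; -6 -6.7 4.3 -5.5 0 -6 1; -5.8 -7.6 4.2 -5.5 0.1 -6.1 1; -5.5 -8.6 3.7 -5.5 -0 -6 1
-5.1 -9.4 3.4 -5.5 0 -6.1 1; -4.5 -10.1 3 -5.6 0.1 -6 1; -3.9 -10.8 2.3 -5.5 0 -6.1 1; -3.3 -11.4 1.8 -5.5 0.1 -6.1 1; -2.6 -11.7 1.1 -5.5 -0 -6 1; -1.8 -12 0.5 -5.5 0 -6.1 1; -1.1 -12.1 -0.2 -5.5 0.1 -6 1; -0.3 -12.1 -1 -5.5 0 -6.1 1; 0.4 -11.9 -1.6 -5.5 0 -6 1; 1.2 -11.6 -2.2 -5.6 0.1 -6.1 1
1.8 -11.1 -2.9 -5.5 0 -6 1
```

send_rows(deltas="0 0 -5 0 0 -10 1; 0 0 -5 0 0 -10 1; 0 0 0 0 0 -10 1; 0 0 0 0 0 -10 1; 0 0 0 0 0 -10 1; 0 0 0 0 0 -10 1; 0 0 0 0 0 -10 1; 0 0 0 0 0 -10 1; 0 0 0 0 0 -10 1; 0 0 0 0 0 -10 1")

```text
time: 19.5
position: [0.4262, -0.3092, 0.1911]
tool_rot: [0.72, -0.58, 0.286, -0.25]
ft_force: [0.4, 0.5, -0.7]
grip_width: 0.0868
grip_force: 0.0
```

send_rows(deltas="0 0 0 0 0 -10 1; 0 0 0 0 0 -10 1; 0 0 0 0 0 -10 1; 0 0 0 0 0 -10 1; 0 0 0 0 0 -10 1; 0 0 0 0 0 -10 1; 0 0 0 0 0 -10 1; 0 0 0 0 0 -10 1; 0 0 0 0 0 0 1")

```text
time: 20.62
position: [0.4261, -0.3092, 0.1912]
tool_rot: [0.925, 0.015, 0.38, -0.009]
ft_force: [-0.4, -0.1, -0.5]
grip_width: 0.0868
grip_force: 0.0
```

Run:
```python
from h import *
plan([.575,-.2,.17],-42,-7,-1,1,step=30,turn=8)
```

```text
t 20.6 grasp [ 0.462 -0.308  0.155] q [-66.  34. 121.  84.  41. -52.] w 0.0868 f [-0.4 -0.1 -0.5] n 11
15.4 -9.4 7 -0.1 -7.9 0.9 1; 16.2 -9.6 5.8 -0 -7.8 0.9 1; 16.6 -9.7 4.5 -0.1 -7.9 0.9 1; 16.9 -9.9 3.1 -0 -7.8 0.9 1; 17 -10.1 1.8 -0.1 -7.9 0.9 1; 16.9 -10.2 0.4 -0 -7.8 0.9 1; 16.7 -10.3 -1 -0.1 -7.9 0.9 1; 16.2 -10.5 -2.3 -0 -7.9 0.9 1; 15.6 -10.7 -3.5 -0.1 -7.8 0.9 1; 14.7 -10.7 -4.7 -0 -7.9 0.9 1
13.9 -10.9 -5.7 -0.1 -7.8 0.9 1
```

send_rows(deltas="15.4 -9.4 7 -0.1 -7.9 0.9 1; 16.2 -9.6 5.8 0 -7.8 0.9 1; 16.6 -9.7 4.5 -0.1 -7.9 0.9 1; 16.9 -9.9 3.1 0 -7.8 0.9 1; 17 -10.1 1.8 -0.1 -7.9 0.9 1; 16.9 -10.2 0.4 0 -7.8 0.9 1; 16.7 -10.3 -1 -0.1 -7.9 0.9 1; 16.2 -10.5 -2.3 0 -7.9 0.9 1; 15.6 -10.7 -3.5 -0.1 -7.8 0.9 1; 0 0 0 0 0 0 1")

```text
time: 21.88
position: [0.5513, -0.2255, 0.2218]
tool_rot: [0.99, -0.021, -0.133, -0.035]
ft_force: [-1.5, -0.1, -0.5]
grip_width: 0.0871
grip_force: 0.0
```

```bash
python3 b.py green_mid wrist; python3 b.py blue_mid wrist
python3 - <<'E'
from h import *
plan([.580,-.197,.1],-45,-7,-1,1,step=30,turn=8)
E
```

```text
wrist green_mid 0.84 [272.  63. 328. 192.] lo [ 0.52  -0.221  0.035] hi [ 0.621 -0.174  0.053] med [ 0.578 -0.199  0.049] ax [-0.99  0.11  0.02] sv [0.03  0.012 0.004]
wrist blue_mid 0.83 [391.  91. 458. 158.] lo [ 0.556 -0.316  0.021] hi [ 0.591 -0.281  0.082] med [ 0.577 -0.297  0.08 ] ax [-0.33 -0.24  0.91] sv [0.018 0.01  0.007]
t 22.1 grasp [ 0.534 -0.223  0.174] q [-32.  38.  81.  -4.  76.  63.] w 0.087 f [-1.1 -0.5  0.6] n 4
22.2 -6.1 15.7 -0.3 -7.4 1.3 1; 23.9 -6.6 13.5 -0.3 -7.3 1.3 1; 25.2 -7 11.1 -0.3 -7.4 1.4 1; 26.3 -7.5 8.7 -0.3 -7.3 1.3 1
```

send_rows(deltas="22.2 -6.1 15.7 -0.3 -7.4 1.3 1; 23.9 -6.6 13.5 -0.3 -7.3 1.3 1; 25.2 -7 11.1 -0.3 -7.4 1.4 1; 26.3 -7.5 8.7 -0.3 -7.3 1.3 1; 0 0 0 0 0 0 1")

```text
time: 22.7
position: [0.6156, -0.2006, 0.1307]
tool_rot: [0.921, -0.055, -0.385, -0.025]
ft_force: [-0.8, 0.0, -1.0]
grip_width: 0.0871
grip_force: 0.0
```

Run:
```python
from h import *
plan([.586,-.200,.035],-45,-6.5,-1,1,step=25,turn=8)
```

```text
t 22.7 grasp [ 0.58  -0.196  0.095] q [-24.  59.  57. -12. 107.  74.] w 0.0871 f [-0.8  0.  -1. ] n 3
15.7 1 12.4 -0.1 0.1 -0.1 1; 15.7 0.9 12.4 -0.2 0.1 -0 1; 15.7 0.9 12.5 -0.1 0.1 -0.1 1
```

send_rows(deltas="15.7 1 12.4 -0.1 0.1 -0.1 1; 15.7 0.9 12.4 -0.2 0.1 0 1; 15.7 0.9 12.5 -0.1 0.1 -0.1 1; 0 0 0 0 0 0 1; 0 0 0 0 0 0 0; 0 0 0 0 0 0 0; 0 0 0 0 0 0 0; 0 0 0 0 0 0 0; 0 0 0 0 0 0 0; 0 0 0 0 0 0 0", newtons=35)

```text
time: 23.95
position: [0.624, -0.205, 0.077]
tool_rot: [0.924, -0.053, -0.379, -0.02]
ft_force: [0.2, 0.9, 0.5]
grip_width: 0.0438
grip_force: 35.0
```

Run:
```python
from h import *
plan([.575,-.200,.135],-45,-6.5,-1,0,step=25,turn=8)
```

```text
t 23.9 grasp [ 0.588 -0.201  0.041] q [-24.  64.  56. -12. 104.  75.] w 0.0438 f [0.2 0.9 0.5] n 4
-18.9 0.2 -14.4 0 -0.1 -0 0; -18.8 0.2 -14.4 0 -0.1 -0.1 0; -18.9 0.2 -14.4 0.1 -0.1 -0 0; -19 0.1 -14.3 -0 -0.1 -0 0
```

send_rows(deltas="0 0 0 0 0 0 1; 0 0 0 0 0 0 1; 0 0 0 0 0 0 1; 1 0 4 0 0 0 1; 1 0 4 0 0 0 1; 0 0 0 0 0 0 1; 0 0 0 0 0 0 0; 0 0 0 0 0 0 0; 0 0 0 0 0 0 0; 0 0 0 0 0 0 0")

```text
time: 25.2
position: [0.6198, -0.2047, 0.0698]
tool_rot: [0.924, -0.053, -0.379, -0.02]
ft_force: [-0.0, -0.1, -0.5]
grip_width: 0.055
grip_force: 0.0
```

send_rows(deltas="0 0 0 0 0 0 0; 0 0 0 0 0 0 0")

```text
time: 25.45
position: [0.6198, -0.2046, 0.0698]
tool_rot: [0.924, -0.053, -0.379, -0.02]
ft_force: [-0.6, -0.3, -0.4]
grip_width: 0.0442
grip_force: 34.9
```

```bash
python3 b.py green_mid wrist
python3 - <<'E'
from h import *
plan([.575,-.200,.135],-45,-6.5,-1,0,step=25,turn=8)
E
```

```text
wrist green_mid 0.88 [266. 181. 371. 310.] lo [ 0.554 -0.225  0.009] hi [ 0.624 -0.183  0.053] med [ 0.62  -0.204  0.032] ax [-0.86  0.11  0.5 ] sv [0.019 0.011 0.008]
t 25.6 grasp [ 0.584 -0.201  0.033] q [-24.  64.  57. -12. 103.  75.] w 0.0437 f [0.2 1.  1.1] n 5
-15.5 0.2 -13.2 0 -0.1 -0 0; -15.5 0.1 -13.1 0 -0.1 -0.1 0; -15.6 0.1 -13.1 0.1 -0 0 0; -15.5 0.1 -13.1 -0 -0.1 -0 0; -15.6 0.1 -13.1 -0 -0.1 -0 0
```

send_rows(deltas="-8 0.1 -6.5 0 0 0 0; -15.5 0.2 -13.2 0 -0.1 0 0; -15.5 0.1 -13.1 0 -0.1 -0.1 0; -15.6 0.1 -13.1 0.1 0 0 0; -15.5 0.1 -13.1 0 -0.1 0 0; -15.6 0.1 -13.1 0 -0.1 0 0; 0 0 0 0 0 0 0")

```text
time: 26.42
position: [0.6104, -0.2044, 0.1837]
tool_rot: [0.923, -0.053, -0.38, -0.021]
ft_force: [-0.1, -0.2, -1.5]
grip_width: 0.0438
grip_force: 34.9
```

```bash
python3 b.py green_mid wrist
python3 - <<'E'
from h import *
plan([.562,-.195,.16],45,-4,-1,0,step=25,turn=6.5)
E
```

```text
wrist green_mid 0.85 [266. 180. 368. 307.] lo [ 0.546 -0.224  0.124] hi [ 0.614 -0.183  0.167] med [ 0.611 -0.203  0.146] ax [-0.86  0.11  0.5 ] sv [0.019 0.011 0.008]
t 26.5 grasp [ 0.574 -0.2    0.145] q [-24.  55.  58. -13. 110.  73.] w 0.0444 f [ 0.1 -0.2 -0.8] n 14
-7.1 -0.2 0.2 0 6.4 -0.2 0; -7 -0.3 0 0 6.5 -0.2 0; -7 -0.2 -0.1 0 6.4 -0.2 0; -7 -0.3 -0.2 0 6.4 -0.2 0; -6.9 -0.2 -0.4 0 6.4 -0.2 0; -6.8 -0.3 -0.5 0 6.5 -0.2 0; -6.7 -0.3 -0.7 0 6.4 -0.2 0; -6.5 -0.2 -0.7 0 6.4 -0.2 0; -6.5 -0.3 -0.8 0 6.4 -0.2 0; -6.3 -0.3 -0.9 0 6.5 -0.2 0
-6.2 -0.2 -1 0 6.4 -0.2 0; -6 -0.3 -1 0 6.4 -0.2 0; -5.9 -0.3 -1.1 0 6.4 -0.2 0; -5.7 -0.3 -1 0 6.5 -0.2 0
```

send_rows(deltas="-7.1 -0.2 0.2 0 6.4 -0.2 0; -7 -0.3 0 0 6.5 -0.2 0; -7 -0.2 -0.1 0 6.4 -0.2 0; -7 -0.3 -0.2 0 6.4 -0.2 0; -6.9 -0.2 -0.4 0 6.4 -0.2 0; -6.8 -0.3 -0.5 0 6.5 -0.2 0; -6.7 -0.3 -0.7 0 6.4 -0.2 0; -6.5 -0.2 -0.7 0 6.4 -0.2 0; -6.5 -0.3 -0.8 0 6.4 -0.2 0; -6.3 -0.3 -0.9 0 6.5 -0.2 0")

```text
time: 27.78
position: [0.5478, -0.195, 0.2032]
tool_rot: [0.985, -0.041, 0.168, 0.003]
ft_force: [0.3, 1.1, -0.6]
grip_width: 0.0437
grip_force: 34.9
```

send_rows(deltas="-6.2 -0.2 -1 0 6.4 -0.2 0; -6 -0.3 -1 0 6.4 -0.2 0; -5.9 -0.3 -1.1 0 6.4 -0.2 0; -5.7 -0.3 -1 0 6.5 -0.2 0; 0 0 0 0 0 0 0")

```text
time: 28.4
position: [0.5355, -0.1845, 0.1971]
tool_rot: [0.951, -0.03, 0.308, -0.011]
ft_force: [0.3, 0.1, -0.4]
grip_width: 0.0439
grip_force: 34.9
```

```bash
python3 b.py green_mid wrist side
python3 - <<'E'
from h import *
plan([.562,-.195,.16],45,-4,-1,0,step=25,turn=6.5)
E
```

```text
wrist green_mid 0.71 [269. 180. 372. 310.] lo [ 0.545 -0.206  0.13 ] hi [ 0.596 -0.165  0.194] med [ 0.573 -0.185  0.191] ax [-0.64  0.08 -0.76] sv [0.019 0.011 0.008]
t 28.6 grasp [ 0.567 -0.185  0.158] q [-40.  31. 115.  79.  22. -19.] w 0.0438 f [ 0.8 -0.1 -1.1] n 2
-5.1 3.9 -2.4 -1.2 4.5 -0.2 0; -5 3.9 -2.4 -1.1 4.5 -0.2 0
```

Run:
```python
from h import *
plan([.564,-.197,.082],45,-4,-1,0,step=15,turn=6.5)
```

```text
t 28.6 grasp [ 0.567 -0.185  0.158] q [-40.  31. 115.  79.  22. -19.] w 0.0438 f [ 0.8 -0.1 -1.1] n 6
-9.1 2.1 9.9 -0.4 1.5 -0.1 0; -9.3 2 9.6 -0.4 1.5 -0 0; -9.6 1.9 9.5 -0.4 1.5 -0.1 0; -9.8 1.8 9.3 -0.3 1.5 -0.1 0; -10 1.8 9.1 -0.4 1.5 -0 0; -10.3 1.7 8.8 -0.4 1.5 -0.1 0
```

send_rows(deltas="-9.1 2.1 9.9 -0.4 1.5 -0.1 0; -9.3 2 9.6 -0.4 1.5 0 0; -9.6 1.9 9.5 -0.4 1.5 -0.1 0; -9.8 1.8 9.3 -0.3 1.5 -0.1 0; -10 1.8 9.1 -0.4 1.5 0 0; -10.3 1.7 8.8 -0.4 1.5 -0.1 0; 0 0 0 0 0 0 0; 0 0 0 0 0 0 0")

```text
time: 29.6
position: [0.5282, -0.1943, 0.1185]
tool_rot: [0.923, -0.032, 0.383, 0.013]
ft_force: [0.3, 0.2, -0.7]
grip_width: 0.044
grip_force: 34.9
```

```bash
python3 b.py green_mid wrist side
python3 - <<'E'
from h import *
plan([.564,-.197,.073],45,-4,-1,0,step=3,turn=6.5)
c=robot.camera("side"); a=c["image"][110:220,240:400,::-1]; cv2.imwrite("pics/s3.png",cv2.resize(a,None,fx=4,fy=4,interpolation=cv2.INTER_CUBIC))
E
```

```text
wrist green_mid 0.7 [269. 180. 370. 310.] lo [ 0.546 -0.217  0.052] hi [ 0.589 -0.176  0.121] med [ 0.566 -0.196  0.119] ax [-0.5   0.04 -0.86] sv [0.019 0.011 0.008]
side green_mid 0.75 [300. 138. 310. 165.] lo [ 0.558 -0.202  0.042] hi [ 0.586 -0.169  0.121] med [ 0.578 -0.178  0.114] ax [-0.23  0.15 -0.96] sv [0.025 0.008 0.006]
t 29.8 grasp [ 0.564 -0.197  0.083] q [-43.  45. 122. 131.  36. -76.] w 0.0438 f [ 0.2  0.2 -0.5] n 4
-1.7 0 1.7 -0 -0 -0 0; -1.8 0.1 1.8 -0 -0 -0 0; -1.7 0 1.7 -0 -0.1 -0 0; -1.7 0.1 1.7 -0 0 -0 0
```

View pics/s3.png

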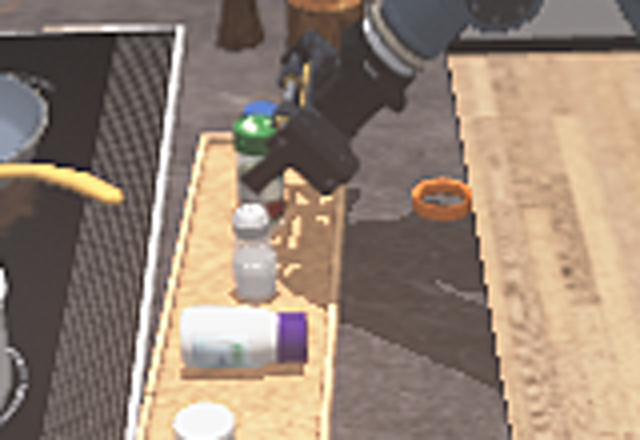

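send_rows(deltas="-1.7 0 1.7 0 0 0 0; -1.8 0 1.8 0 0 0 0; -1.7 0 1.7 0 0 0 0; -1.5 0 1.5 0 0 0 0; 0 0 0 0 0 0 0; 0 0 0 0 0 0 0")

```text
time: 30.6
position: [0.5283, -0.1939, 0.1111]
tool_rot: [0.922, -0.032, 0.386, 0.013]
ft_force: [-6.1, 0.6, 13.9]
grip_width: 0.044
grip_force: 35.0
```

send_rows(deltas="0.9 0 -0.9 0 0 0 0; 0 0 0 0 0 0 0; 0 0 0 0 0 0 0.55; 0 0 0 0 0 0 0.65; 0 0 0 0 0 0 0.8; 0 0 0 0 0 0 1; 0 0 -15 0 0 0 1; 0 0 -35 0 0 0 1; 0 0 -40 0 0 0 1; 0 0 -40 0 0 0 1")

```text
time: 31.85
position: [0.4344, -0.1872, 0.2027]
tool_rot: [0.923, -0.033, 0.382, 0.013]
ft_force: [0.6, -0.9, 0.8]
grip_width: 0.0869
grip_force: 0.0
```

```bash
sed -n '/^c=robot/,/^rc=/p' /dev/null
cat > d.py <<'E'
from h import *
c=robot.camera("top"); W=cloud(c)
m=(W[...,2]>.024)&(W[...,0]>.48)&(W[...,0]<.68)&(W[...,1]>-.38)&(W[...,1]<.29)
n,l,st,_=cv2.connectedComponentsWithStats(m.astype(np.uint8))
for i in range(1,n):
    if st[i][4]<60: continue
    p=W[l==i]; z=np.percentile(p[:,2],97); q=p[p[:,2]>z-.012]
    rc=cv2.minAreaRect((q[:,:2]*1000).astype(np.float32)); v=cv2.fitLine((q[:,:2]*1000).astype(np.float32),cv2.DIST_L2,0,.01,.01).ravel()
    print(st[i][4],"ztop",round(z,3),"ctr",np.round(rc[0]),"size",np.round(rc[1]),"dir",np.round(np.degrees(np.arctan(v[1]/v[0])),1))
E
python3 d.py
python3 - <<'E'
from h import *
plan([.54,-.04,.2],45,-2,-1,1,step=30,turn=6.5)
E
```

```text
363 ztop 0.105 ctr [602. 222.] size [43. 43.] dir 43.0
629 ztop 0.061 ctr [580.  19.] size [105.  46.] dir -3.0
402 ztop 0.116 ctr [ 569. -196.] size [43. 44.] dir -73.7
235 ztop 0.097 ctr [573. -89.] size [31. 30.] dir 54.8
280 ztop 0.084 ctr [ 569. -303.] size [35. 35.] dir -63.0
61 ztop 0.036 ctr [ 556. -364.] size [ 9. 59.] dir -2.7
t 31.9 grasp [ 0.468 -0.188  0.169] q [-54.  31. 133. 115.  36. -69.] w 0.0872 f [-0.9  2.4  1.1] n 6
10.9 -25.3 3.5 0.2 0 -0.3 1; 11 -25.2 3.7 0.3 0 -0.2 1; 11.1 -25.2 3.7 0.2 0 -0.3 1; 11.2 -25.1 3.9 0.2 0 -0.2 1; 11.3 -25 3.9 0.3 0 -0.3 1; 11.5 -25 4.1 0.2 0 -0.3 1
```

Run:
```python
from h import *
plan([.545,.017,.17],45,-2.5,-1,1,step=25,turn=6.5)
```

```text
t 31.9 grasp [ 0.468 -0.188  0.169] q [-54.  31. 133. 115.  36. -69.] w 0.0872 f [-0.9  2.4  1.1] n 9
5 -23.2 4.8 0.1 0 -0.1 1; 5 -23.3 4.8 0.1 0 -0.2 1; 5 -23.2 4.9 0.2 0 -0.1 1; 5.2 -23.2 5 0.1 0 -0.1 1; 5.1 -23.1 5 0.1 0 -0.2 1; 5.3 -23.1 5 0.1 0 -0.1 1; 5.3 -23.2 5.1 0.1 0 -0.1 1; 5.3 -23.1 5.1 0.1 0 -0.2 1; 5.4 -23 5.2 0.2 0 -0.1 1
```

send_rows(deltas="5 -23.2 4.8 0.1 0 -0.1 1; 5 -23.3 4.8 0.1 0 -0.2 1; 5 -23.2 4.9 0.2 0 -0.1 1; 5.2 -23.2 5 0.1 0 -0.1 1; 5.1 -23.1 5 0.1 0 -0.2 1; 5.3 -23.1 5 0.1 0 -0.1 1; 5.3 -23.2 5.1 0.1 0 -0.1 1; 5.3 -23.1 5.1 0.1 0 -0.2 1; 5.4 -23 5.2 0.2 0 -0.1 1; 0 0 0 0 0 0 1")

```text
time: 33.15
position: [0.5125, 0.0179, 0.2033]
tool_rot: [0.924, -0.018, 0.383, 0.008]
ft_force: [0.3, 0.1, 0.5]
grip_width: 0.0869
grip_force: 0.0
```

```bash
python3 b.py purple_mid wrist
python3 - <<'E'
from h import *
plan([.565,.017,.037],45,-2.5,-1,1,step=25,turn=6.5)
E
```

```text
wrist purple_mid 0.77 [286. 220. 344. 312.] lo [ 0.55  -0.004  0.042] hi [0.628 0.041 0.059] med [0.601 0.019 0.054] ax [-1.    0.05 -0.07] sv [0.027 0.012 0.004]
t 33.2 grasp [0.548 0.015 0.167] q [-15.  31. 129. 160.  26. -81.] w 0.0872 f [0.3 0.3 0.5] n 6
-13.3 -0.5 17.3 -0 0 0 1; -13.4 -0.4 17.3 -0 0 0 1; -13.3 -0.5 17.3 -0 0 0 1; -13.3 -0.5 17.3 -0 0 0.1 1; -13.4 -0.4 17.3 -0.1 0 -0 1; -13.3 -0.5 17.3 0 0 -0 1
```

send_rows(deltas="-13.3 -0.7 17.3 0 0 0 1; -13.4 -0.6 17.3 0 0 0 1; -13.3 -0.6 17.3 0 0 0 1; -13.3 -0.6 17.3 0 0 0.1 1; -13.4 -0.6 17.3 -0.1 0 0 1; -13.3 -0.5 17.3 0 0 0 1; 0 0 0 0 0 0 1; 0 0 0 0 0 0 0; 0 0 0 0 0 0 0; 0 0 0 0 0 0 0", newtons=40)

```text
time: 34.5
position: [0.5297, 0.0192, 0.074]
tool_rot: [0.923, -0.02, 0.383, 0.009]
ft_force: [-0.2, 0.9, 0.5]
grip_width: 0.0649
grip_force: 0.0
```

send_rows(deltas="0 0 0 0 0 0 0; 5 0 -5 0 0 0 0; 12 0 -12 0 0 0 0; 18 0 -18 0 0 0 0; 20 0 -20 0 0 0 0; 20 0 -20 0 0 0 0; 20 0 -20 0 0 0 0; 0 0 0 0 0 0 0")

```text
time: 35.5
position: [0.5297, 0.0195, 0.2098]
tool_rot: [0.923, -0.02, 0.385, 0.009]
ft_force: [0.3, -0.3, -1.3]
grip_width: 0.0505
grip_force: 40.0
```

```bash
python3 b.py purple_mid wrist
python3 - <<'E'
from h import *
plan([.565,.017,.17],45,-2.5,-1,0,step=25,turn=6.5)
E
```

```text
wrist purple_mid 0.64 [270. 145. 369. 311.] lo [ 0.541 -0.006  0.177] hi [0.629 0.041 0.194] med [0.585 0.018 0.19 ] ax [-1.    0.04 -0.04] sv [0.025 0.013 0.004]
t 35.6 grasp [0.565 0.018 0.171] q [-14.  31. 127. 160.  23. -79.] w 0.0506 f [ 0.5 -0.5 -1.5] n 1
-0.9 0.9 0.9 0.1 0 -0 0
```

send_rows(deltas="0 0 0 0 0 9 0; 0 0 0 0 0 9 0; 0 0 0 0 0 9 0; 0 0 0 0 0 9 0; 0 0 0 0 0 9 0; 0 0 0 0 0 9 0; 0 0 0 0 0 9 0; 0 0 0 0 0 9 0; 0 0 0 0 0 9 0; 0 0 0 0 0 9 0")

```text
time: 36.85
position: [0.5287, 0.0195, 0.2054]
tool_rot: [-0.637, 0.67, -0.274, 0.264]
ft_force: [-0.1, 1.0, -1.9]
grip_width: 0.0507
grip_force: 40.0
```

send_rows(deltas="0 0 0 0 0 9 0; 0 0 0 0 0 9 0; 0 0 0 0 0 9 0; 0 0 0 0 0 9 0; 0 0 0 0 0 9 0; 0 0 0 0 0 9 0; 0 0 0 0 0 9 0; 0 0 0 0 0 9 0; 0 0 0 0 0 9 0; 0 0 0 0 0 9 0")

```text
time: 38.1
position: [0.5287, 0.0194, 0.2054]
tool_rot: [0.023, 0.924, -0.007, 0.381]
ft_force: [0.5, 0.3, -1.0]
grip_width: 0.0505
grip_force: 40.0
```

```bash
python3 b.py purple_mid wrist side
python3 - <<'E'
from h import *
plan([.567,.018,.083],45,-2.5,1,0,step=18,turn=6.5)
E
```

```text
wrist purple_mid 0.86 [272. 142. 365. 310.] lo [ 0.545 -0.004  0.107] hi [0.562 0.042 0.195] med [0.55 0.02 0.15] ax [ 0.04 -0.    1.  ] sv [0.025 0.012 0.004]
side purple_mid 0.76 [293. 149. 309. 178.] lo [0.553 0.011 0.111] hi [0.595 0.047 0.209] med [0.577 0.039 0.147] ax [-0.05  0.14 -0.99] sv [0.035 0.011 0.007]
t 38.3 grasp [0.565 0.018 0.17 ] q [-14.  31. 127. 160.  23. 101.] w 0.0507 f [ 0.6 -0.5 -1.4] n 5
12 0.1 12.6 -0 -0 0 0; 12 0.1 12.6 -0 -0.1 0 0; 12.1 0 12.6 -0 0 0.1 0; 12 0.1 12.6 -0 -0 -0 0; 12 0 12.6 -0 -0.1 0 0
```

Upright. Lower it.

send_rows(deltas="12 0.1 12.6 0 0 0 0; 12 0.1 12.6 0 -0.1 0 0; 12.1 0 12.6 0 0 0.1 0; 12 0.1 12.6 0 0 0 0; 12 0 12.6 0 -0.1 0 0; 2 0 2 0 0 0 0; 2 0 2 0 0 0 0; 1 0 1 0 0 0 0; 0 0 0 0 0 0 0; 0 0 0 0 0 0 0")

```text
time: 39.55
position: [0.5319, 0.0196, 0.1138]
tool_rot: [0.021, 0.923, -0.008, 0.385]
ft_force: [-0.7, 0.6, -2.2]
grip_width: 0.0503
grip_force: 40.0
```

```bash
python3 b.py purple_mid wrist side
python3 - <<'E'
from h import *
plan([.567,.018,.0725],45,-2.5,1,0,step=1.5,turn=6.5)
E
```

```text
wrist purple_mid 0.86 [270. 147. 370. 310.] lo [ 0.549 -0.004  0.015] hi [0.566 0.042 0.103] med [0.553 0.02  0.059] ax [0.04 0.01 1.  ] sv [0.025 0.013 0.004]
side purple_mid 0.76 [295. 171. 310. 200.] lo [0.56  0.013 0.021] hi [0.599 0.047 0.118] med [0.581 0.038 0.086] ax [-0.05  0.14 -0.99] sv [0.035 0.01  0.006]
t 39.8 grasp [0.568 0.018 0.078] q [-13.  46. 128. 168.  40.  92.] w 0.0506 f [ 0.2 -0.5 -1.2] n 4
1 -0 0.7 -0 0.1 -0 0; 1 -0 0.8 -0 0 -0.1 0; 1.1 -0 0.7 -0 0.1 0 0; 1 -0.1 0.7 -0 0 -0 0
```

send_rows(deltas="1 0 1 0 0 0 0; 1 0 1 0 0 0 0; 1 0 1 0 0 0 0; 0 0 0 0 0 0 0; 0 0 0 0 0 0 0")

```text
time: 40.38
position: [0.5318, 0.0196, 0.109]
tool_rot: [0.021, 0.923, -0.008, 0.384]
ft_force: [-0.3, -0.3, -0.4]
grip_width: 0.0506
grip_force: 40.0
```

send_rows(deltas="0.8 0 0.8 0 0 0 0; 0 0 0 0 0 0 0; 0 0 0 0 0 0 0")

```text
time: 40.75
position: [0.5318, 0.0196, 0.1088]
tool_rot: [0.021, 0.922, -0.008, 0.385]
ft_force: [-3.2, 0.5, 5.1]
grip_width: 0.0507
grip_force: 40.0
```

send_rows(deltas="0 0 0 0 0 0 0.62; 0 0 0 0 0 0 0.65; 0 0 0 0 0 0 0.8; 0 0 0 0 0 0 1; 0 0 0 0 0 0 1; 0 0 -15 0 0 0 1; 0 0 -35 0 0 0 1; 0 0 -40 0 0 0 1; 0 0 -40 0 0 0 1")

```text
time: 41.88
position: [0.4415, 0.0242, 0.2013]
tool_rot: [0.021, 0.924, -0.009, 0.383]
ft_force: [-28.1, 5.5, -18.8]
grip_width: 0.0868
grip_force: 0.0
```

```bash
python3 d.py; python3 b.py ring_mid side top;  python3 - <<'E'
from h import *
plan([.40,-.235,.16],0,0,1,1,step=30,turn=8)
E
```

```text
336 ztop 0.105 ctr [603. 222.] size [43. 42.] dir 43.7
334 ztop 0.114 ctr [571.  18.] size [42. 40.] dir 15.5
401 ztop 0.116 ctr [ 569. -197.] size [44. 44.] dir -61.1
234 ztop 0.097 ctr [574. -88.] size [33. 31.] dir 57.4
284 ztop 0.084 ctr [ 570. -303.] size [35. 34.] dir -66.6
62 ztop 0.036 ctr [ 558. -364.] size [ 9. 62.] dir -3.3
t 42.1 grasp [0.478 0.023 0.165] q [-17.  32. 140. 163.  38.  93.] w 0.0873 f [-0.3 -0.4 -0.1] n 9
1.1 -29.1 -4.7 -0.1 5 -0.3 1; 1.6 -29 -4.2 -0.1 5 -0.3 1; 2.2 -29 -3.7 -0.1 5 -0.2 1; 2.5 -29 -3.1 -0.1 5 -0.3 1; 3 -28.9 -2.6 -0.2 5 -0.3 1; 3.4 -28.8 -2 -0.1 5 -0.3 1; 3.7 -28.9 -1.4 -0.1 5 -0.3 1; 3.9 -28.8 -0.7 -0.1 5 -0.2 1; 4.1 -28.7 -0 -0.1 5 -0.3 1
```

send_rows(deltas="-5 0 5 0 0 -10 1; -5 0 5 0 0 -10 1; 0 0 0 0 0 -10 1; 0 0 0 0 0 -10 1; 0 0 0 0 0 -10 1; 0 0 0 0 0 -10 1; 0 0 0 0 0 -10 1; 0 0 0 0 0 -10 1; 0 0 0 0 0 -10 1; 0 0 0 0 0 -10 1")

```text
time: 43.38
position: [0.4557, 0.0247, 0.199]
tool_rot: [0.696, -0.609, 0.298, -0.238]
ft_force: [0.1, -0.3, 0.1]
grip_width: 0.0876
grip_force: 0.0
```

send_rows(deltas="0 0 0 0 0 -10 1; 0 0 0 0 0 -10 1; 0 0 0 0 0 -10 1; 0 0 0 0 0 -10 1; 0 0 0 0 0 -10 1; 0 0 0 0 0 -10 1; 0 0 0 0 0 -10 1; 0 0 0 0 0 -10 1")

```text
time: 44.38
position: [0.4557, 0.0247, 0.199]
tool_rot: [0.924, -0.019, 0.381, 0.009]
ft_force: [-0.2, -0.7, -0.1]
grip_width: 0.0871
grip_force: 0.0
```

Run:
```python
from h import *
plan([.47,-.235,.18],30,0,-1,1,step=26,turn=8)
c=robot.camera("top"); W=cloud(c); im=cv2.cvtColor(c["image"],cv2.COLOR_RGB2HSV)
m=(im[...,0]>5)&(im[...,0]<16)&(im[...,1]>170)&(im[...,2]>120)&(W[...,0]>.34)&(W[...,0]<.47)&(W[...,1]<-.15)&(W[...,1]>-.35)
q=W[m]; print(m.sum(),q.min(0),q.max(0),(cv2.minEnclosingCircle((q[:,:2]*1000).astype(np.float32))))
```

```text
t 44.4 grasp [0.492 0.023 0.163] q [-16.  32. 138. 163.  35. -86.] w 0.0871 f [-0.2 -0.7 -0.1] n 10
1.7 26 -1.9 0.2 -1.5 -0.2 1; 1.6 26 -2 0.1 -1.5 -0.2 1; 1.4 26 -2.1 0.2 -1.4 -0.1 1; 1.4 26 -2.2 0.1 -1.5 -0.2 1; 1.2 26 -2.2 0.2 -1.5 -0.2 1; 1 26 -2.3 0.1 -1.5 -0.2 1; 0.9 26 -2.3 0.2 -1.5 -0.2 1; 0.7 26 -2.4 0.1 -1.5 -0.2 1; 0.6 26 -2.5 0.2 -1.4 -0.1 1; 0.5 25.9 -2.5 0.2 -1.5 -0.2 1Traceback (most recent call last):
  File "<stdin>", line 5, in <module>
    return umr_minimum(a, axis, None, out, keepdims, initial, where)
ValueError: zero-size array to reduction operation minimum which has no identity
```

send_rows(deltas="1.7 26 -1.9 0.2 -1.5 -0.2 1; 1.6 26 -2 0.1 -1.5 -0.2 1; 1.4 26 -2.1 0.2 -1.4 -0.1 1; 1.4 26 -2.2 0.1 -1.5 -0.2 1; 1.2 26 -2.2 0.2 -1.5 -0.2 1; 1 26 -2.3 0.1 -1.5 -0.2 1; 0.9 26 -2.3 0.2 -1.5 -0.2 1; 0.7 26 -2.4 0.1 -1.5 -0.2 1; 0.6 26 -2.5 0.2 -1.4 -0.1 1; 0.5 25.9 -2.5 0.2 -1.5 -0.2 1")

```text
time: 45.68
position: [0.4434, -0.2352, 0.2235]
tool_rot: [0.966, -0.004, 0.259, -0.004]
ft_force: [0.6, -0.1, -0.6]
grip_width: 0.0868
grip_force: 0.0
```

Run:
```python
from h import *
plan([.41,-.235,.13],0,0,-1,1,step=22,turn=5)
```

```text
t 45.7 grasp [ 0.469 -0.235  0.179] q [-52.  24. 119.  55.  29.  -9.] w 0.0868 f [ 0.6 -0.1 -0.6] n 7
-7 0.1 2 -0.1 -4.3 -0.1 1; -6.8 0 2.9 -0 -4.3 -0 1; -6.6 0.1 3.6 -0.1 -4.3 -0.1 1; -6.3 -0 4.4 -0 -4.3 -0.1 1; -6 0 5.1 -0.1 -4.3 -0 1; -5.6 -0 5.9 -0.1 -4.3 -0.1 1; -5.1 -0 6.5 -0 -4.3 -0.1 1
```

send_rows(deltas="-7 0.1 2 -0.1 -4.3 -0.1 1; -6.8 0 2.9 0 -4.3 0 1; -6.6 0.1 3.6 -0.1 -4.3 -0.1 1; -6.3 0 4.4 0 -4.3 -0.1 1; -6 0 5.1 -0.1 -4.3 0 1; -5.6 0 5.9 -0.1 -4.3 -0.1 1; -5.1 0 6.5 0 -4.3 -0.1 1; 0 0 0 0 0 0 1")

```text
time: 46.68
position: [0.4106, -0.2345, 0.1807]
tool_rot: [1.0, 0.001, 0.0, 0.001]
ft_force: [0.1, 0.3, 0.1]
grip_width: 0.0866
grip_force: 0.0
```

```bash
python3 - <<'E'
from h import *
plan([.40,-.235,.1],0,0,-1,1,step=22,turn=5)
for cam in ["wrist","top"]:
  c=robot.camera(cam); W=cloud(c); save(c,"ring_"+cam); im=cv2.cvtColor(c["image"],cv2.COLOR_RGB2HSV)
  m=(im[...,0]>4)&(im[...,0]<18)&(im[...,1]>130)&(W[...,2]>.006)&(W[...,2]<.022)&(W[...,0]>.34)&(W[...,0]<.47)&(W[...,1]<-.15)&(W[...,1]>-.35)
  q=W[m]
  if len(q): print(cam,len(q),np.percentile(q,[2,98],axis=0).round(3).tolist(),cv2.minEnclosingCircle((q[:,:2]*1000).astype(np.float32)))
E
python3 b.py ring_mid wrist
```

```text
t 46.7 grasp [ 0.411 -0.235  0.13 ] q [-43.  29. 110.  -0.  41.  47.] w 0.0866 f [0.1 0.3 0.1] n 2
-5.3 0.2 14.8 0 -0 0 1; -5.3 0.2 14.9 0.1 -0 0.1 1
wrist 1239 [[0.365, -0.27, 0.007], [0.421, -0.214, 0.015]] ((392.2110290527344, -241.71376037597656), 29.873212814331055)
wrist ring_mid 0.96 [293. 194. 360. 258.] lo [ 0.365 -0.269  0.005] hi [ 0.421 -0.214  0.016] med [ 0.389 -0.243  0.014] ax [-0.97 -0.22 -0.03] sv [0.02  0.018 0.002]
```

View pics/ring_wrist.png

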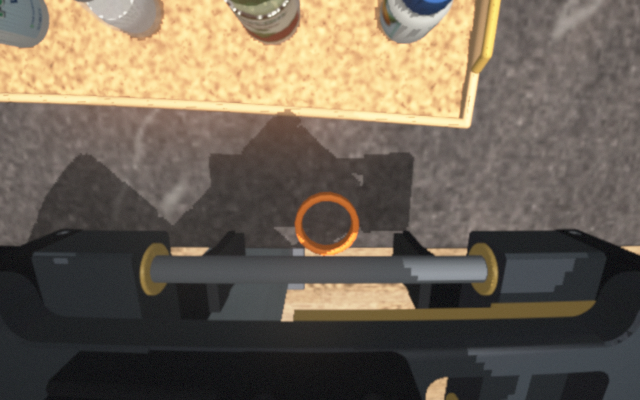

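Run:
```python
from h import *
plan([.3922,-.2417,.022],0,0,-1,1,step=25,turn=5)
```

```text
t 46.9 grasp [ 0.411 -0.235  0.131] q [-43.  29. 110.  -0.  41.  47.] w 0.087 f [-0.2  0.2 -0.4] n 5
-3.7 1.2 21.8 0 -0 0 1; -3.7 1.2 21.8 0.1 -0.1 0 1; -3.7 1.3 21.8 0 0 0 1; -3.7 1.2 21.8 0.1 -0 0.1 1; -3.7 1.3 21.8 0 -0.1 -0 1
```

send_rows(deltas="-3.7 1.4 21.8 0 0 0 1; -3.7 1.4 21.8 0 0 0 1; -3.7 1.4 21.8 0 0 0 1; -3.7 1.4 21.8 0 0 0 1; -3.7 1.4 21.5 0 0 0 1; 0 0 0 0 0 0 1; 0 0 0 0 0 0 0; 0 0 0 0 0 0 0; 0 0 0 0 0 0 0; 0 0 0 0 0 0 0", newtons=20)

```text
time: 48.12
position: [0.3931, -0.2433, 0.0742]
tool_rot: [1.0, 0.001, 0.002, 0.003]
ft_force: [-0.7, 1.3, 3.6]
grip_width: 0.0586
grip_force: 20.0
```

Run:
```python
from h import *
plan([.42,-.2,.19],0,0,-1,0,step=25,turn=5)
```

```text
t 48.1 grasp [ 0.393 -0.244  0.023] q [-46.  42. 114.  -0.  24.  44.] w 0.0586 f [-0.7  1.3  3.6] n 7
4 -6 -23.9 0 -0 0 0; 3.9 -6.1 -23.8 0.1 -0.1 0 0; 3.9 -6 -23.9 0 0 0.1 0; 3.9 -6.1 -23.8 0.1 -0 -0 0; 3.9 -6.2 -23.8 0 -0.1 -0 0; 3.9 -6.1 -23.9 0.1 0 0 0; 3.8 -6.1 -23.8 0 -0 0 0
```

send_rows(deltas="0 0 -10 0 0 0 0; 4 -6 -20 0 0 0 0; 4 -6 -24 0 0 0 0; 4 -6 -24 0 0 0 0; 4 -6 -24 0 0 0 0; 4 -6 -24 0 0 0 0; 4 -6 -24 0 0 0 0; 4 -6 -20 0 0 0 0")

```text
time: 49.12
position: [0.4201, -0.1998, 0.245]
tool_rot: [1.0, 0.001, 0.002, 0.003]
ft_force: [0.7, -0.7, 0.1]
grip_width: 0.0587
grip_force: 20.0
```

```bash
python3 b.py ring_mid wrist
python3 - <<'E'
from h import *
plan([.571,.018,.19],0,0,-1,0,step=35,turn=5)
E
```

```text
wrist ring_mid 0.89 [264. 203. 373. 307.] lo [ 0.392 -0.226  0.174] hi [ 0.449 -0.172  0.186] med [ 0.431 -0.199  0.185] ax [-1.   -0.03 -0.01] sv [0.022 0.015 0.003]
t 49.2 grasp [ 0.421 -0.201  0.195] q [-39.  22. 107.  -0.  50.  51.] w 0.0585 f [ 0.6  0.5 -0.6] n 8
18.8 -27.2 0.5 0.1 -0.1 0 0; 18.9 -27.2 0.5 0 -0 0 0; 18.8 -27.3 0.5 0.1 -0.1 0.1 0; 18.8 -27.2 0.6 0 -0 -0 0; 18.7 -27.3 0.5 0.1 -0.1 0 0; 18.8 -27.2 0.5 0.1 -0 0 0; 18.8 -27.3 0.6 0 -0.1 0.1 0; 18.7 -27.3 0.6 0.1 -0 -0 0
```

send_rows(deltas="18.8 -27.2 0.5 0.1 -0.1 0 0; 18.9 -27.2 0.5 0 0 0 0; 18.8 -27.3 0.5 0.1 -0.1 0.1 0; 18.8 -27.2 0.6 0 0 0 0; 18.7 -27.3 0.5 0.1 -0.1 0 0; 18.8 -27.2 0.5 0.1 0 0 0; 18.8 -27.3 0.6 0 -0.1 0.1 0; 18.7 -27.3 0.6 0.1 0 0 0; 0 0 0 0 0 0 0")

```text
time: 50.35
position: [0.5706, 0.0193, 0.2379]
tool_rot: [1.0, 0.001, -0.002, -0.002]
ft_force: [0.5, -0.3, 0.2]
grip_width: 0.0589
grip_force: 20.0
```

```bash
cat > e.py <<'E'
from h import *
for n,zlo,zhi in [("ring_mid",.06,.2),("purple_mid",.09,.125)]:
  c=robot.camera("wrist"); W=cloud(c)
  for r in robot.cut_out("wrist",n)[:1]:
    p=pts(W,r["region"],0); p=p[(p[:,2]>zlo)&(p[:,2]<zhi)]; z=np.percentile(p[:,2],95); q=p[p[:,2]>z-.004]
    (a,b),rad=cv2.minEnclosingCircle((q[:,:2]*1000).astype(np.float32)); print(n,round(r["p"],2),len(q),"z",round(z,4),"circ",round(a,1),round(b,1),round(rad,1),np.round(np.percentile(q,[2,98],axis=0),3).tolist())
save(c,"w5")
E
python3 e.py;  python3 b.py purple_mid side; python3 d.py
python3 - <<'E'
from h import *
plan([.571,.018,.19],0,0,-1,0,step=35,turn=5)
E
```

```text
ring_mid 0.56 2406 z 0.1788 circ 569.2 19.5 30.2 [[0.541, -0.007, 0.175], [0.598, 0.047, 0.179]]
purple_mid 0.83 1341 z 0.1119 circ 572.6 18.4 21.3 [[0.554, 0.001, 0.109], [0.593, 0.036, 0.112]]
side purple_mid 0.83 [294. 172. 308. 202.] lo [0.556 0.008 0.014] hi [0.601 0.049 0.113] med [0.576 0.039 0.068] ax [-0.07 -0.14  0.99] sv [0.031 0.012 0.007]
5190 ztop 0.579 ctr [496.  31.] size [113.  31.] dir 85.0
364 ztop 0.105 ctr [602. 222.] size [43. 42.] dir 30.6
394 ztop 0.116 ctr [ 569. -196.] size [43. 45.] dir -71.7
283 ztop 0.085 ctr [ 568. -303.] size [35. 35.] dir -65.9
62 ztop 0.036 ctr [ 558. -364.] size [ 7. 56.] dir -2.4
t 50.7 grasp [0.57  0.017 0.188] q [-10.  30.  93.   0.  57.  80.] w 0.0587 f [-0.5  0.9 -0.8] n 1
1.2 -1 -2.2 -0.2 0.3 -0.2 0
```

View pics/w5.png

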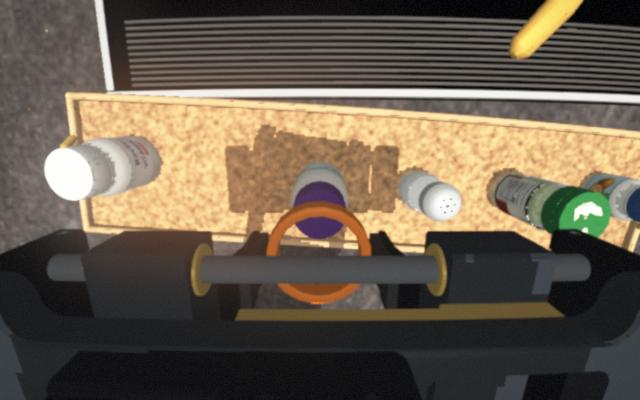

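send_rows(deltas="1 0.5 15 0 0.1 0 0; 1 0.5 15 0 0.1 0 0; 0.5 0.2 13 0 0 0 0; 0 0 0 0 0 0 0; 0 0 0 0 0 0 0")

```text
time: 51.32
position: [0.5729, 0.0169, 0.1957]
tool_rot: [1.0, -0.001, -0.0, -0.002]
ft_force: [0.1, -0.2, -0.1]
grip_width: 0.059
grip_force: 20.0
```

```bash
python3 e.py
python3 - <<'E'
from h import *
plan([.571,.018,.15],0,0,-1,0,step=35,turn=5)
a=cv2.imread("pics/w5.png")[150:330,200:440]; cv2.imwrite("pics/w5c.png",cv2.resize(a,None,fx=3,fy=3))
E
```

```text
ring_mid 0.72 2431 z 0.1366 circ 571.8 17.9 30.0 [[0.544, -0.009, 0.133], [0.601, 0.045, 0.137]]
purple_mid 0.93 2167 z 0.1118 circ 572.9 18.4 21.2 [[0.562, -0.001, 0.109], [0.587, 0.037, 0.112]]
t 51.5 grasp [0.573 0.017 0.145] q [-10.  34.  95.   0.  52.  80.] w 0.0587 f [ 0.  -0.1 -0.1] n 1
-2 -1.2 -4.6 -0.2 -0 -0.1 0
```

View pics/w5c.png

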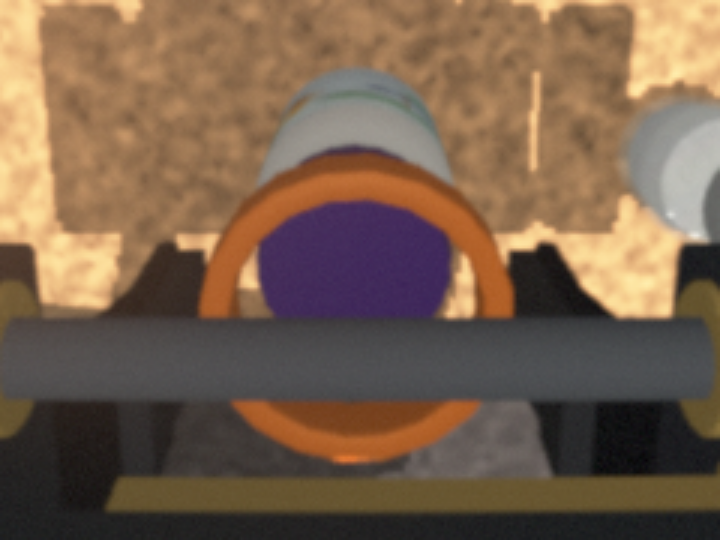

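send_rows(deltas="0.4 -0.4 5 0 0 0 0; 0 0 4 0 0 0 0; 0 0 3 0 0 0 0; 0 0 3 0 0 0 0; 0 0 0 0 0 0 0; 0 0 0 0 0 0 0")

```text
time: 52.28
position: [0.5732, 0.0173, 0.1809]
tool_rot: [1.0, -0.001, -0.0, -0.002]
ft_force: [-0.3, 0.7, -0.2]
grip_width: 0.059
grip_force: 20.0
```

send_rows(deltas="0 0 2 0 0 0 0; 0 0 2 0 0 0 0; 0 0 2 0 0 0 0; 0 0 0 0 0 0 0; 0 0 0 0 0 0 0")

```text
time: 52.9
position: [0.5731, 0.0173, 0.1748]
tool_rot: [1.0, -0.001, -0.0, -0.002]
ft_force: [0.4, 0.1, -0.3]
grip_width: 0.0591
grip_force: 20.0
```

send_rows(deltas="0 0 3 0 0 0 0; 0 0 3 0 0 0 0; 0 0 3 0 0 0 0; 0 0 3 0 0 0 0; 0 0 3 0 0 0 0; 0 0 3 0 0 0 0; 0 0 3 0 0 0 0; 0 0 0 0 0 0 0; 0 0 0 0 0 0 0")

```text
time: 54.02
position: [0.5731, 0.0174, 0.1539]
tool_rot: [1.0, -0.001, -0.0, -0.002]
ft_force: [-0.3, 0.6, -1.0]
grip_width: 0.0588
grip_force: 20.0
```

```bash
python3 e.py; python3 b.py purple_mid side;python3 b.py ring_mid side
```

```text
ring_mid 0.56 1697 z 0.0948 circ 572.0 18.2 29.9 [[0.554, -0.009, 0.091], [0.601, 0.046, 0.095]]
purple_mid 0.81 2633 z 0.1118 circ 572.8 18.4 21.3 [[0.553, 0.002, 0.109], [0.593, 0.035, 0.112]]
side purple_mid 0.86 [297. 179. 309. 202.] lo [0.556 0.03  0.013] hi [0.598 0.049 0.1  ] med [0.576 0.042 0.045] ax [ 0.13  0.03 -0.99] sv [0.019 0.012 0.004]
side ring_mid 0.63 [295. 179. 310. 186.] lo [0.548 0.022 0.085] hi [0.591 0.045 0.094] med [0.555 0.038 0.09 ] ax [ 0.95  0.29 -0.06] sv [0.012 0.006 0.003]
```

send_rows(deltas="0 0 2 0 0 0 0; 0 0 2 0 0 0 0; 0 0 0 0 0 0 0; 0 0 0 0 0 0 0.74; 0 0 0 0 0 0 0.8; 0 0 0 0 0 0 0.85; 0 0 0 0 0 0 0.85; 0 0 -5 0 0 0 0.85; 0 0 -15 0 0 0 0.85; 0 0 -25 0 0 0 0.85")

```text
time: 55.68
position: [0.5728, 0.0173, 0.1955]
tool_rot: [1.0, -0.001, -0.001, -0.002]
ft_force: [-0.3, 0.0, 0.0]
grip_width: 0.074
grip_force: 0.0
```

send_rows(deltas="0 0 -30 0 0 0 1; 0 0 -40 0 0 0 1; -30 0 -30 0 0 0 1; -40 0 0 0 0 0 1; -30 0 0 0 0 0 1; 0 0 0 0 0 0 1")

```text
time: 56.42
position: [0.471, 0.0174, 0.296]
tool_rot: [1.0, -0.001, -0.0, -0.002]
ft_force: [0.1, -0.5, -0.4]
grip_width: 0.087
grip_force: 0.0
```

```bash
python3 e.py; python3 d.py;python3 b.py ring_mid side; python3 b.py candle_mid top
python3 - <<'E'
import cv2
a=cv2.imread("pics/w5.png"); from h import *
s=robot.camera("side")["image"][120:260,240:400,::-1]; s=cv2.resize(s,None,fx=2.3,fy=2.3,interpolation=cv2.INTER_CUBIC); w=cv2.resize(a,None,fx=.65,fy=.65); h=max(s.shape[0],w.shape[0])
p=lambda i: cv2.copyMakeBorder(i,0,h-i.shape[0],0,0,0); cv2.imwrite("pics/fin.png",cv2.hconcat([p(s),p(w)]))
E
```

```text
ring_mid 0.79 689 z 0.0917 circ 572.4 18.4 29.9 [[0.553, -0.01, 0.088], [0.6, 0.047, 0.11]]
purple_mid 0.55 1786 z 0.112 circ 572.1 18.5 21.4 [[0.554, -0.0, 0.109], [0.591, 0.037, 0.112]]
1268 ztop 0.578 ctr [493.  15.] size [117.  27.] dir 84.1
364 ztop 0.105 ctr [603. 221.] size [43. 42.] dir 30.0
192 ztop 0.116 ctr [ 569. -203.] size [44. 34.] dir -5.5
282 ztop 0.084 ctr [ 569. -303.] size [35. 35.] dir -55.2
320 ztop 0.342 ctr [496.  89.] size [32. 45.] dir 76.0
63 ztop 0.035 ctr [ 559. -364.] size [ 9. 59.] dir -2.6
side ring_mid 0.46 [294. 180. 312. 190.] lo [0.549 0.018 0.076] hi [0.595 0.051 0.092] med [0.568 0.044 0.084] ax [0.93 0.35 0.07] sv [0.014 0.006 0.004]
top candle_mid 0.93 [181. 214. 214. 242.] lo [0.416 0.447 0.026] hi [0.484 0.517 0.092] med [0.449 0.483 0.06 ] ax [-0.33 -0.94 -0.1 ] sv [0.023 0.017 0.013]
```

View pics/fin.png

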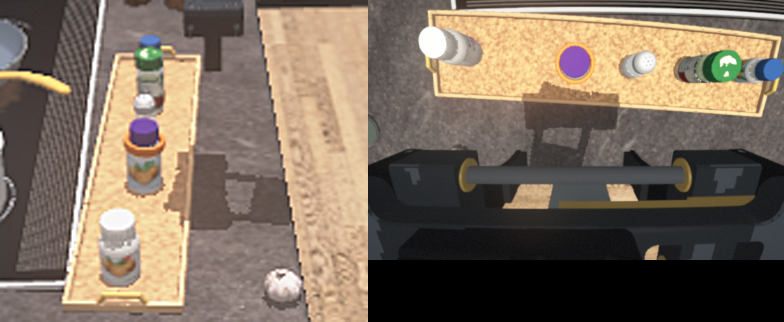

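The final picture shows all five bottles standing, with the orange ring level on the purple bottle's shoulder (side view about (145,142) in the crop). The candle hasn't moved.

```bash
python3 -c "
from rig import robot; print(robot.hand_in())"
```

```text
the job is handed in; nothing more can be done
None
```

I handed the job in at about 56 s: the last pictures show all five bottles standing in the tray, the orange ring level on the purple bottle's shoulder, and the candle where it was. A wrong-direction first lift of the blue bottle dragged it out over the tray rim; I laid it back and then stood it up. No verdict came back.

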